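# Set the painted board on the table easel and ratchet it up to the index

### The job

Take the larger painted board out of the drying rack and stand it in the middle of the easel's ledge, laid back flat against the backrest before you let go. Then raise the ledge by full strokes of the ratchet lever, one tooth a stroke, until the ledge's pointer is level with the fixed index finger beside it, and let the lever come back up. Lift the ledge only with the lever, not by hand, and leave the small board and the other things where they are.

Things in the scene. Friction and masses are not known exactly. Their poses are not given: they have to be found in the camera images.
- board: the larger of the two boards in the drying rack: a plain plywood panel with a painting in warm bands on one face, 150 mm wide, 140 mm high, 16 mm thick, about 200 g. Origin: centre of its lower edge; x across its thickness, y along its width, z up its height. It stands upright in a slot of the rack; either face may be to the backrest.
- small_board: a smaller panel of the same kind in the rack's other slot, 90 mm wide, 80 mm high, 16 mm thick; stays where it is. Origin and axes as for the larger board. The slots are 80 mm apart centre to centre; which board stands in which slot varies.
- rack: the wooden drying rack, fixed, 160 x 170 mm, slots along its y at x = -40 and +40 mm, each 20 mm wide between walls 48 mm high above the table; slot floor 12 mm above the table. Origin under its centre.
- ledge: the easel's ledge with backrest, riding on the mast. Origin: middle of the ledge's top surface at the foot of the backrest. z points up along the mast, leaning 30 degrees from vertical towards the robot; x out of the backrest, away from the robot and upwards; y along the ledge. Ledge 44 mm deep, y = -96 to +88 mm, with a front lip at x = 34 to 40 mm, 8 mm high.
- lift (a joint): height of the ledge along the mast in m: 0 lowest, 0.10 highest; 0.060 is level with the index finger. It is stiff (about 18 N of friction) and stays where it is left; it cannot be ratcheted down again. At the end of each full stroke it stands at 0.012, 0.024, 0.036, 0.048, 0.060 ... (within 1.5 mm).
- lever (a joint): angle of the ratchet lever in rad: 0 at rest (handle up), 0.44 down on its stop. A spring returns it. A full stroke, 46 mm at the handle, takes up to 20 N and lifts the ledge one tooth, 12 mm (the first one 3 to 16 mm, while the pawl finds its tooth). On the way back the pawl slips over one tooth: let the lever come right back to 0, or the next stroke lifts nothing or too little.
- handle (a point): middle of the lever's round wooden grip beside the mast, 22 mm thick, 70 mm long, lying along the ledge's y at mid-stroke, its free end 0.22 rad up at rest. It turns in the plane of the mast about a pivot 105 mm from this point towards the ledge's +y: pressing the grip along the ledge's -z is the stroke.
- pointer (a point): tip of the small steel pointer on the ledge's right end as seen from the front of the easel (its +y end); 33 mm out from the backrest plane.
- index_finger (a point): tip of the fixed steel index finger on the upright beside the ledge's +y end. The ledge is at the right height when the pointer is level with it along the ledge's z axis; it stands 20 mm behind the pointer along the ledge's x.
- easel: the wooden table easel, fixed; base 230 x 320 mm, the mast's rails end 245 mm up the slope, about 215 mm above the table. Origin on the table where the backrest's plane meets it; front to +x (away from the robot), toothed bar and lever to its -y.
- water_jar: a glass jar, 72 mm wide, 85 mm high, origin under its centre; leave alone.
- ink: a small ink jar, 48 mm wide, 75 mm high, origin under its centre; leave alone.
- backrest_top (a point): middle of the backrest's top, 85 mm up z from the ledge's origin. The backrest is two posts with faces at x = 0, y = +-50 mm, 24 mm wide, 85 mm high, and a 20 mm crosspiece 50 mm up; above the crosspiece there is room for a finger between and above them.
- bar_top (a point): top of the upright toothed steel bar fixed to the ledge's -y end (y = -96 to -111 mm, z = -54 to +66 mm); its teeth are 12 mm apart.
- eraser: a dark rubber block, 60 x 35 x 22 mm, origin under its centre; leave alone.
There are look-alikes about, which are no part of the job. Leave any blue or red look-alike of the board alone.

How it is judged:
On the way, in this order (a step that is already met when the one before it is completed fails the run):
1. the board stands on the ledge, laid back against the backrest, while still held (contact force between the fingers and board above 0.3 N and angle between the z axis of board and the z axis of ledge, either way round below 0.2 rad and z of board in the frame of ledge between -0.004 and 0.012 m and x of board in the frame of ledge between 0.004 and 0.03 m and y of board in the frame of ledge between -0.02 and 0.02 m), for 0.05 s.
2. the board has been let go and stays on the ledge, flat against the backrest, with the ledge still below the index finger (contact force between the fingers and board below 0.1 N and value of joint lift below 0.052 m and angle between the z axis of board and the z axis of ledge, either way round below 0.08 rad and z of board in the frame of ledge below 0.006 m), for 0.2 s.
3. the ledge has been raised level with the index finger (value of joint lift between 0.054 and 0.066 m), for 0.2 s.
At the end, for the whole second after the job is handed in: Lift 0.054 to 0.066 (ledge within 6 mm of the index finger), lever up (below 0.06 rad), the larger board at rest on the ledge: lower edge within 6 mm of it and 8 mm of the backrest's foot, centred within 20 mm, flat on the backrest within 0.08 rad, square within 0.1 rad (all of step 3 and value of joint lever below 0.06 rad and angle between the z axis of board and the z axis of ledge, either way round below 0.08 rad and angle between the y axis of board and the y axis of ledge, either way round below 0.1 rad and z of board in the frame of ledge between -0.004 and 0.006 m and x of board in the frame of ledge between 0.004 and 0.016 m and y of board in the frame of ledge between -0.02 and 0.02 m and linear speed of board below 0.02 m/s); the robot touches nothing.
It fails at once if the ledge or its backrest is pushed by the fingers (over 10 N) (contact force between the fingers and ledge above 10 N).
It fails at once if the small board is moved (over 20 mm) (distance of small_board from where it was at the start of the episode above 0.02 m).
It fails at once if another loose thing on the table (water jar, ink jar, rubber block) is moved (over 20 mm) (distance of any of water_jar, ink, eraser from where it was at the start of the episode above 0.02 m).
It also fails if it takes over 58 s, if anything falls off the work surface, if the arm or the gripper's body presses on something with over 40 N, if the wrist force passes 120 N, or if a joint passes its speed limit or range.

### The arm

A 6-joint arm with a two-finger parallel gripper is mounted at the origin on the work surface. World frame = base frame: x ahead of the robot, y to its left, z up, the work surface at z = 0. Lengths are in m, angles in rad, forces in N, time in s.
With the tool pointing down it reaches from about 0.325 to 0.875 m from the base axis. Payload 4.4 kg.
Tool frame: the origin (TCP) lies at the very end of the fingers, on their centre line; the grasp point (between the pads) lies 19 mm behind it; z points along the fingers, y is the line along which they close (so a half turn about z gives the same grasp; the last joint's range is limited). The gripper opens to 85 mm and grips with 20 to 120 N. Pads are 22 mm wide; open, the fingers measure 114 mm over their backs; the gripper's body (76 mm by 85 mm) begins 54 mm behind the grasp point. The pads swing forward as they close: fully open they stand 13 mm farther back than shut.
Start: joints at [-1.28, 0.207, 1.542, -0, 1.393, -0.15], TCP at [0.246, -0.52, 0.198] pointing down, gripper open.
Joint ranges: [-2.73, 2.73], [-0.86, 2.22], [0.23, 2.46], [-1.11, 4.25], [0.08, 2.63], [-2.82, 2.82]. Speed limits (rad/s): [2.79, 2.79, 3.14, 3.14, 3.14, 3.14].

### API

Orientations are given as a unit quaternion [x, y, z, w].
In Python, from rig import telemetry, viewer, finish_job gives the robot as it stands.
- The arm moves only by the tool jog_arm, never from a script. Its argument "commands" is a list of rows, each an object of numbers: "gripper": the gripper command: -1 is shut, 1 is fully open, values between are in proportion; "tx", "ty", "tz": the shift along the tool's x, y, z scaled (see below); "twist": the turn about the tool's z scaled (see below). In form: [{"gripper": .., "tx": .., "ty": .., "tz": .., "twist": ..}, ...]. A call has 1 to 5 rows; each row shifts and turns the commanded pose from where the row before left it, along the tool's axes as they then stand; what a row does not reach is not made up. The controller multiplies each number of a shift by 0.03 m and each number of a turn by 90 degrees. A row lasts 1/12 s, in which the tool goes at most 41.7 mm and 7.16 degrees, less where a joint would pass 70% of its speed; a pose out of reach is approached as far as the arm can. A call with a number of a shift or a turn outside -1 to 1 is refused whole. A call with a gripper value outside its range is refused whole. The fingers move at their own pace and stop on an object; "squeeze" is the grip in N (left out, the last holds). Time passes only in rows, so rows that do not move let the fingers close. It gives the time, the measured TCP pose, the force, the opening and the grip force at its end, in the units of the state.
- telemetry.state(): the state, without advancing time (a new reading comes with each control period).
- viewer.capture(name): name is "side" or "top"; returns a dict with "image" (384x512x3 uint8, red, green, blue), "depth" (384x512 float32, m along the optical axis (not along the pixel's ray), 0 where there is no reading), "fx", "fy", "cx", "cy" (pixels), "world_from_camera" (4x4, takes a point from camera to world coordinates). Camera axes: x right, y down, z forward; pixel columns grow to the right and rows downward; lengths in m; the calibration is good to about 2 mm. A picture is of the moment at which its call begins.
- finish_job(): hands the job in; it is judged then, once.
The state is a dict: "clock": time; "joint_pos": joint angles; "joint_vel": joint speeds; "joint_efforts": joint torques, N m; "tcp_pos": TCP position; "orientation": TCP orientation; "ft_force": force on the tool from outside, world axes, zero at the start; "wrist_torque": the same for the moment, N m; "finger_gap": opening from 0.0 (shut) to 1.0 (fully open); "finger_force": force on a finger pad.
Only numpy, scipy, OpenCV 4.12 (cv2) and the standard library are available. Lean on these libraries where they do the work, as an engineer would, in place of code of your own. Each camera call takes 0.05 s, during which the arm holds its last target. There are 200 camera calls.

## Working session

There is one attempt and no reset: what is moved stays moved. The work goes in short steps, Python scripts to look and compute and a tool call to move; the robot and the scene stay as the last step left them, time stands still between calls to the robot, and variables do not carry over. Pictures are saved under pics/ and viewed, at most 10 in all, crops included, and the job is handed in when it is done.

Besides the shell and the picture viewer there is one more tool, called after ">>>" by a JSON object that holds its "op" and its "data". jog_arm: Moves the arm, as the interface text tells. Shifts and turns lie within -1 to 1; 1 stands for 0.03 m of shift or 90 degrees of turn. Its arguments: {"type":"object","properties":{"commands":{"type":"array"},"squeeze":{"type":"number"}},"required":["commands"]}

```bash
mkdir -p pics; python3 - <<'E'
from rig import telemetry, viewer
import cv2, numpy as np
s=telemetry.state(); print(s)
for n in("side","top"):
    c=viewer.capture(n); cv2.imwrite(f"pics/{n}0.png",cv2.resize(c["image"][:,:,::-1],(800,600),interpolation=cv2.INTER_CUBIC))
    np.savez(f"{n}0.npz",**c); print(n,c["fx"],c["fy"],c["cx"],c["cy"],np.round(c["world_from_camera"],3))
E
```

```text
{'clock': 0.0, 'joint_pos': array([-1.27948489e+00,  2.07447082e-01,  1.54296313e+00, -1.54553745e-05,
        1.39349230e+00, -1.50501315e-01]), 'joint_vel': array([ 0.0002848 , -0.00109209,  0.00103505,  0.0014403 ,  0.00063808,
        0.00278651]), 'joint_efforts': array([ 2.41796270e-04, -3.83028030e+01, -2.91596711e+01, -2.84411753e-04,
        1.04152769e-02,  6.39442888e-06]), 'tcp_pos': array([ 0.24559975, -0.51898663,  0.19730612]), 'orientation': array([ 9.75698299e-01,  2.19115257e-01, -8.88316949e-05, -1.15153119e-03]), 'ft_force': array([-0.64369559, -0.70293705,  0.49102247]), 'wrist_torque': array([0.03568582, 0.04737451, 0.01908199]), 'finger_force': 0.0, 'finger_gap': 0.9984032629666121}
side 385.2427128705931 385.2427128705931 254.5424704479852 188.7966325454116 [[ 0.982 -0.129  0.137  0.349]
 [-0.188 -0.709  0.68  -1.003]
 [ 0.01  -0.693 -0.721  1.092]
 [ 0.     0.     0.     1.   ]]
top 436.7174881022814 436.7174881022814 254.5643118469345 191.93851244575615 [[ 0.022 -0.988  0.154  0.342]
 [-1.    -0.022  0.    -0.061]
 [ 0.003 -0.154 -0.988  1.482]
 [ 0.     0.     0.     1.   ]]
```

View pics/side0.png

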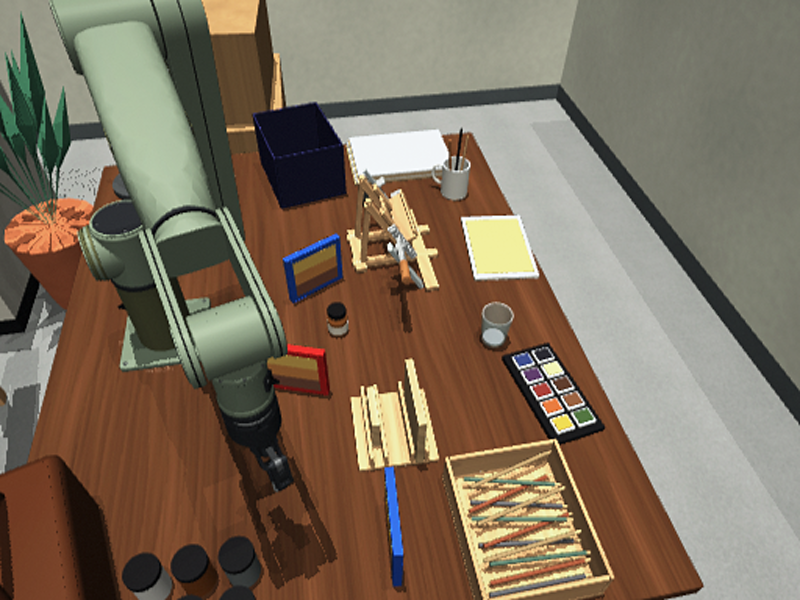

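View pics/top0.png

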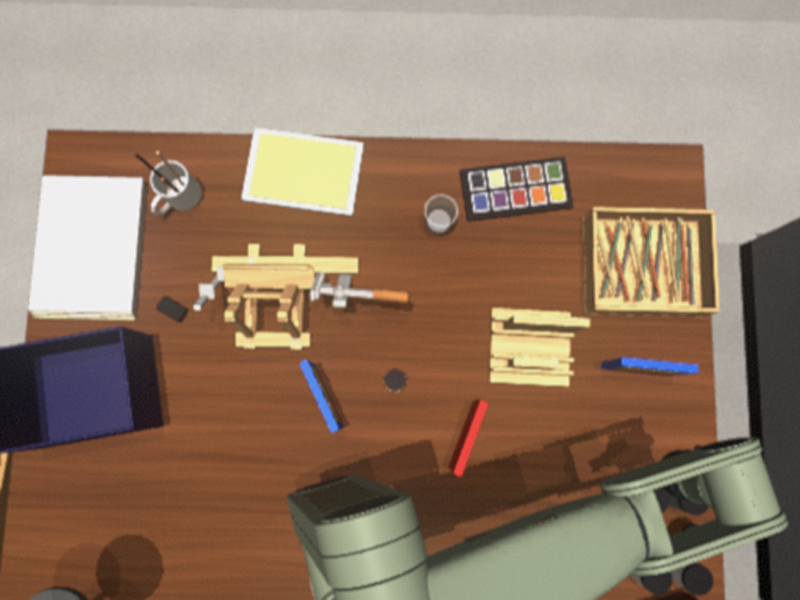

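The side view shows the rack at about (395,415), with the larger board in its far slot (415,410) and the small one in the near slot (375,420). The easel is at about (395,230), with its orange grip at (405,270). In the top view the large board's top edge runs (498–590, 318), the small board is at (535,360), the grip at (390,296) and the ledge at (268,275).

```bash
cat > h.py <<'E'
import numpy as np, cv2
def cloud(c):
    d=c["depth"]; v,u=np.mgrid[:d.shape[0],:d.shape[1]]
    p=np.stack([(u-c["cx"])/c["fx"]*d,(v-c["cy"])/c["fy"]*d,d],-1)
    W=c["world_from_camera"]; return p@W[:3,:3].T+W[:3,3]
def at(c,u,v): return np.round(cloud(c)[int(v),int(u)],3)
E
python3 - <<'E'
from h import *
for n in("side","top"):
    c=dict(np.load(f"{n}0.npz")); P=cloud(c); ok=c["depth"]>0
    print(n,'table z',np.median(P[ok&(abs(P[...,2])<.02)][:,2]))
    def box(nm,m):
        q=P[ok&m]; 
        if len(q)<5: print(nm,len(q));return
        r=cv2.minAreaRect(q[:,:2].astype(np.float32)*1000)
        print(nm,len(q),'c',np.round(r[0],1),'sz',np.round(r[1],1),'ang',round(r[2],1),'zmax',np.percentile(q[:,2],[50,98]).round(4))
    x,y,z=P[...,0],P[...,1],P[...,2]
    R=(x>.35)&(x<.62)&(y>-.5)&(y<-.2)
    if n=='top':print('rack centre guess',at(c,340,222))
    box('rack',R&(z>.03)&(z<.06)); box('bigtop',R&(z>.142)&(z<.17)); box('smalltop',R&(z>.08)&(z<.1)&(x<.47))
    im=c["image"].astype(int); org=(im[...,0]>150)&(im[...,1]<130)&(im[...,2]<90)&(im[...,0]-im[...,1]>50)
    E=(x>.4)&(x<.7)&(y>-.1)&(y<.3)
    box('grip',E&org&(z>.06)); q=P[ok&E&org&(z>.06)]
    if len(q): 
        o=np.argsort(q[:,1]); print('grip ends',q[o[:6]].mean(0).round(4),q[o[-6:]].mean(0).round(4),'mean',q.mean(0).round(4))
# crops
a=dict(np.load("top0.npz"))["image"][140:235,110:275,::-1]; b=dict(np.load("side0.npz"))["image"][100:200,210:300,::-1]
cv2.imwrite("pics/crop.png",np.vstack([cv2.resize(a,None,fx=4.8,fy=4.8,interpolation=cv2.INTER_CUBIC)[:,:800]]))
cv2.imwrite("pics/crops.png",cv2.resize(b,None,fx=6,fy=6,interpolation=cv2.INTER_CUBIC))
E
```

```text
side table z 0.0013441680583481386
rack 664 c [ 467.8 -366.9] sz [156.6 345. ] ang 28.8 zmax [0.0475 0.0584]
bigtop 260 c [ 469.7 -308.7] sz [104.1 264.5] ang 38.0 zmax [0.1524 0.1562]
smalltop 154 c [ 412.8 -303.4] sz [ 53.5 178.9] ang 26.7 zmax [0.092  0.0965]
grip 22 c [554.5 -50. ] sz [66.  17.5] ang 79.2 zmax [0.1662 0.1718]
grip ends [ 0.5489 -0.0808  0.1688] [ 0.5571 -0.028   0.1594] mean [ 0.5526 -0.057   0.1652]
top table z 0.0019473054888941022
rack centre guess [ 0.474 -0.35   0.015]
rack 601 c [ 480.3 -356.4] sz [171.9 347.8] ang 22.5 zmax [0.048  0.0579]
bigtop 285 c [ 471.3 -302.2] sz [105.  275.7] ang 36.9 zmax [0.1528 0.1578]
smalltop 149 c [ 425.5 -350.8] sz [ 66.8 290. ] ang 17.0 zmax [0.0925 0.0984]
grip 54 c [558.1 -45.9] sz [68.5 20.3] ang 83.4 zmax [0.1652 0.1754]
grip ends [ 0.5532 -0.0766  0.1703] [ 0.5603 -0.0157  0.1595] mean [ 0.5576 -0.0463  0.1647]
```

View pics/crop.png

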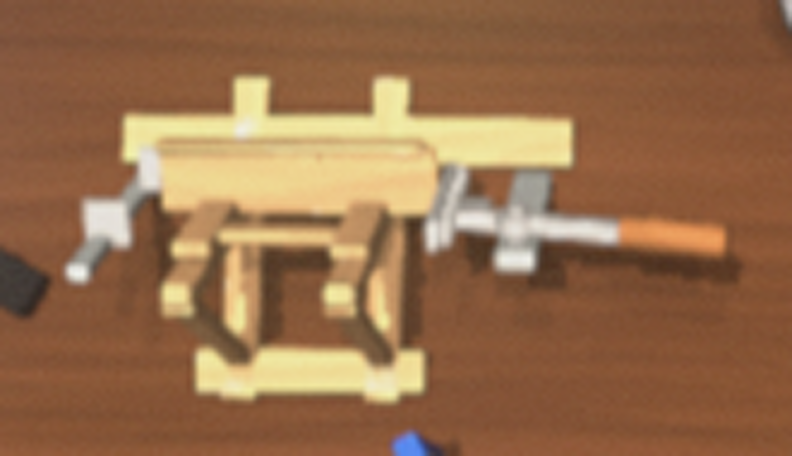

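View pics/crops.png

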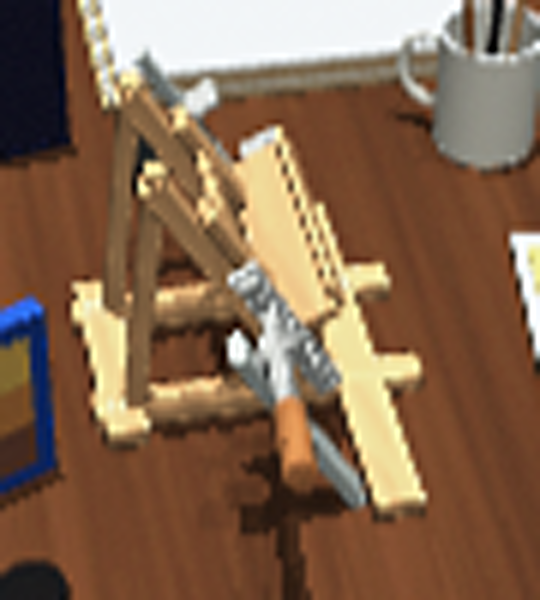

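The crops show the ledge at crop pixels (165–430, 145–210), the two mast posts with tops near (175,295) and (340,295), the grip at (620–725, 235), the pointer and finger at the left end at (85,220) and (75,270), and the toothed bar at (445,205).

```bash
python3 - <<'E'
from h import *
c=dict(np.load("top0.npz")); P=cloud(c); 
s=dict(np.load("side0.npz")); S=cloud(s)
def rect(nm,q):
    r=cv2.minAreaRect(q[:,:2].astype(np.float32)*1000); print(nm,len(q),np.round(r[0],1),np.round(r[1],1),round(r[2],1),'z',np.median(q[:,2]).round(4),'mean',q.mean(0).round(4))
def line(nm,q): # direction along y
    k=np.polyfit(q[:,1],q[:,0],1); print(nm,len(q),'yaw dx/dy',k[0].round(4),'y',np.percentile(q[:,1],[1,50,99]).round(4),'x at mid',np.polyval(k,q[:,1].mean()).round(4),'z',np.median(q[:,2]).round(4))
for n,PP,(u0,u1,v0,v1) in(("top",P,(308,384,192,250)),("side",S,(222,284,226,302))):
    q=PP[v0:v1,u0:u1].reshape(-1,3); print(n); z=q[:,2]
    A=(z>.143)&(z<.16); line('big',q[A]); rect('big',q[A])
    B=(z>.086)&(z<.1)&(q[:,0]<.46); 
    if B.sum()>5: line('small',q[B])
    rect('rack',q[(z>.008)&(z<.06)]); 
# ledge plane
u0,u1,v0,v1=[110+175/4.8,110+425/4.8,140+158/4.8,140+198/4.8]
q=P[int(v0):int(v1),int(u0):int(u1)].reshape(-1,3); m=q.mean(0); n=np.linalg.svd(q-m)[2][2]; n*=np.sign(n[2]); r=(q-m)@n
print('ledge plane',m.round(4),n.round(4),'rms',r.std().round(4),'tilt',np.degrees(np.arccos(n[2])).round(1),'yaw',np.degrees(np.arctan2(-n[1],-n[0])).round(1))
# ledge columns profile
for cu in (160,190,230,300,380,410): 
    u=int(110+cu/4.8); print(cu,[tuple(P[v,u].round(3)) for v in range(168,186,1)][::1])
for nm,cu,cv in(("ptr",105,225),("fing",78,268),("ptrtip?",92,215),("lpost",178,298),("rpost",340,298),("lpostup",195,243),("base R",570,140),("base L",125,140)):
    print(nm,at(c,110+cu/4.8,140+cv/4.8))
E
```

```text
top
big 275 yaw dx/dy 0.0325 y [-0.4372 -0.3609 -0.288 ] x at mid 0.5162 z 0.1529
big 275 [ 516.6 -362.8] [151.8  16.5] 88.1 z 0.1529 mean [ 0.5162 -0.362   0.1526]
small 142 yaw dx/dy 0.0304 y [-0.386  -0.3438 -0.2967] x at mid 0.4371 z 0.0925
rack 1915 [ 488.2 -374.1] [241.  188.3] 87.3 z 0.0155 mean [ 0.4718 -0.3468  0.0237]
side
big 257 yaw dx/dy 0.0683 y [-0.4405 -0.3709 -0.2927] x at mid 0.5117 z 0.1525
big 257 [ 497.6 -409.5] [237.4  54.5] 71.5 z 0.1525 mean [ 0.5117 -0.371   0.1522]
small 138 yaw dx/dy 0.0356 y [-0.389  -0.3482 -0.2993] x at mid 0.4335 z 0.0922
rack 1862 [ 473.2 -351.4] [176.  159.8] 87.9 z 0.0141 mean [ 0.4636 -0.3659  0.023 ]
ledge plane [0.5996 0.2044 0.1169] [0.9821 0.0221 0.1869] rms 0.0082 tilt 79.2 yaw -178.7
160 [(np.float64(0.623), np.float64(0.296), np.float64(0.12)), (np.float64(0.618), np.float64(0.293), np.float64(0.13)), (np.float64(0.615), np.float64(0.293), np.float64(0.127)), (np.float64(0.613), np.float64(0.295), np.float64(0.119)), (np.float64(0.611), np.float64(0.296), np.float64(0.117)), (np.float64(0.608), np.float64(0.296), np.float64(0
[... 5531 characters left out ...]
 np.float64(0.11)), (np.float64(0.597), np.float64(0.131), np.float64(0.105)), (np.float64(0.593), np.float64(0.131), np.float64(0.107)), (np.float64(0.59), np.float64(0.13), np.float64(0.109)), (np.float64(0.588), np.float64(0.131), np.float64(0.101)), (np.float64(0.584), np.float64(0.131), np.float64(0.103)), (np.float64(0.581), np.float64(0.131), np.float64(0.102)), (np.float64(0.595), np.float64(0.145), np.float64(0.002)), (np.float64(0.591), np.float64(0.144), np.float64(0.007))]
ptr [0.561 0.325 0.139]
fing [0.526 0.325 0.183]
ptrtip? [0.567 0.331 0.141]
lpost [0.503 0.255 0.207]
rpost [0.504 0.157 0.214]
lpostup [0.543 0.255 0.179]
base R [0.647 0.032 0.017]
base L [0.641 0.347 0.015]
```

```bash
python3 - <<'E'
from h import *
yaw=np.radians(1.2); 
for n in("top","side"):
    c=dict(np.load(f"{n}0.npz")); q=cloud(c)[c["depth"]>0]
    q=q[(q[:,1]>.05)&(q[:,1]<.36)&(q[:,2]>.03)&(q[:,2]<.24)&(q[:,0]<.65)&(q[:,0]>.45)]
    o=np.array([.588,.206]); d=q[:,:2]-o; X=d[:,0]*np.cos(yaw)+d[:,1]*np.sin(yaw)+.588; Y=-d[:,0]*np.sin(yaw)+d[:,1]*np.cos(yaw); Z=q[:,2]
    t=np.radians(30); A=np.cos(t)*X+np.sin(t)*Z; B=-np.sin(t)*X+np.cos(t)*Z
    a0=np.cos(t)*.588+.5*.104; b0=-.5*.588+.866*.104; A-=a0;B-=b0
    m=(A>.008)&(A<.03)&(abs(B)<.012)&(abs(Y)<.08); 
    print(n,'ledge',m.sum(),'B',np.median(B[m]).round(4)); k=np.polyfit(A[m],B[m],1); print(' tilt resid slope',k.round(3),' yaw resid', np.polyfit(Y[m],B[m],1).round(4))
    m=(A>.03)&(A<.05)&(B>.002)&(B<.016)&(abs(Y)<.08); print(' lip A',np.percentile(A[m],[5,25,50,75,95]).round(4),'B95',np.percentile(B[m],[50,90]).round(4), 'slope A/Y',np.polyfit(Y[m],A[m],1).round(4))
    for sgn in(1,-1):
        m=(abs(Y*sgn-.05)<.03)&(B>.015)&(B<.08)&(abs(A)<.015); print(' post',sgn,m.sum(),'A',np.percentile(A[m],[25,50,75,90]).round(4),'Y',np.percentile(Y[m],[3,50,97]).round(4),'B',np.percentile(B[m],[97,99.5]).round(4))
    m=(A>0)&(A<.04)&(abs(B)<.015); print(' ledge Y ext',np.percentile(Y[m],[1,99]).round(4))
    m=(Y>.085)&(Y<.15)&(Z>.1); print(' right-end pts',m.sum());
    if n=="top":
        for r in sorted(zip((Y[m]*1000).round(),(A[m]*1000).round(),(B[m]*1000).round())): print(tuple(int(v) for v in r),end=' ')
E
```

```text
top ledge 316 B 0.0
 tilt resid slope [ 0.013 -0.   ]  yaw resid [-0.0092 -0.    ]
 lip A [0.0327 0.0344 0.0372 0.0384 0.04  ] B95 [0.0071 0.0104] slope A/Y [0.01   0.0365]
 post 1 100 A [-0.0035 -0.0015 -0.0006  0.0001] Y [0.0223 0.0457 0.0636] B [0.079  0.0798]
 post -1 84 A [-0.004  -0.0023 -0.0016 -0.0012] Y [-0.0588 -0.0443 -0.0205] B [0.0752 0.0778]
 ledge Y ext [-0.1015  0.101 ]
 right-end pts 196
(85, 40, -3) (86, -6, -1) (86, 0, -3) (86, 22, 2) (86, 31, -2) (86, 40, 7) (87, 9, 2) (87, 12, 2) (87, 37, 6) (88, -2, 1) (88, 5, 1) (88, 13, -5) (88, 16, -5) (88, 23, -6) (89, 0, -4) (89, 24, 0) (89, 28, -1) (89, 31, -1) (89, 37, 8) (89, 40, -4) (90, 8, 2) (90, 18, 1) (90, 21, 0) (91, 11, -1) (91, 14, -3) (92, 25, 2) (92, 28, 0) (93, 15, 0) (93, 17, -1) (93, 21, -1) (93, 30, -4) (93, 36, 5) (94, 8, 1) (94, 24, 8) (95, 10, -4) (95, 31, -1) (96, 24, -1) (96, 27, -2) (97, 14, -3) (97, 17, -3) (98, 7, -3) (98, 10, -3) (98, 34, -2) (99, 22, 1) (99, 31, -2) (100, 11, -1) (100, 14, -1) (100, 17, -2) (100, 23, -4) (100, 26, -5) (101, 7, -1) (101, 11, 46) (101, 20, 5) (101, 29, 3) (102, 4, 4
[... 1721 characters left out ...]
 41) (126, -13, 88) (126, -12, 65) (126, -12, 99) (126, -11, 77) (126, 11, 46) (127, -15, 99) (127, -11, 50) (127, -10, 86) (127, -10, 94) (127, -8, 49) (128, -4, 43) (128, -1, 42) (128, 3, 42) (128, 5, 39) (128, 11, 37) (128, 15, 48) (129, -12, 56) (130, -8, 39) (130, 7, 45) (130, 10, 44) side ledge 124 B 0.0006
 tilt resid slope [ 0.109 -0.001]  yaw resid [-0.0079  0.0006]
 lip A [0.0311 0.0319 0.0334 0.0351 0.0357] B95 [0.0074 0.0108] slope A/Y [0.0058 0.0334]
 post 1 46 A [-0.0087 -0.0063 -0.0047 -0.0038] Y [0.0229 0.0397 0.0615] B [0.0772 0.079 ]
 post -1 37 A [-0.0101 -0.0061 -0.0052 -0.0046] Y [-0.0641 -0.057  -0.0289] B [0.0781 0.0791]
 ledge Y ext [-0.1086  0.0987]
 right-end pts 83
```

>>> {"op": "jog_arm", "data": {"commands": [{"gripper": 0, "tx": 0, "ty": 0, "tz": 0, "twist": -0.0775}, {"gripper": 0, "tx": 0, "ty": 0, "tz": 0, "twist": -0.0775}, {"gripper": 0, "tx": 0, "ty": 0, "tz": 0, "twist": -0.0775}, {"gripper": 0, "tx": 0, "ty": 0, "tz": 0, "twist": -0.0775}, {"gripper": 0, "tx": 0, "ty": 0, "tz": 0, "twist": -0.0775}], "squeeze": 40}}

```text
clock: 0.52
tcp_pos: [0.2457, -0.5193, 0.1977]
orientation: [0.864, 0.504, 0.0, -0.001]
ft_force: [-0.4, 0.6, -0.3]
finger_gap: 0.501
finger_force: 0.0
```

>>> {"op": "jog_arm", "data": {"commands": [{"gripper": 0, "tx": 0, "ty": 0, "tz": 0, "twist": -0.0775}, {"gripper": 0, "tx": 0, "ty": 0, "tz": 0, "twist": -0.0775}, {"gripper": 0, "tx": 0, "ty": 0, "tz": 0, "twist": -0.0775}, {"gripper": 0, "tx": 0, "ty": 0, "tz": 0, "twist": -0.0775}, {"gripper": 0, "tx": 0.6, "ty": 0.5, "tz": 0, "twist": 0}]}}

```text
clock: 0.93
tcp_pos: [0.2593, -0.5043, 0.1979]
orientation: [0.719, 0.695, -0.001, -0.0]
ft_force: [0.9, -1.0, -0.4]
finger_gap: 0.5
finger_force: 0.0
```

>>> {"op": "jog_arm", "data": {"commands": [{"gripper": 0, "tx": 0.6, "ty": 1, "tz": 0, "twist": 0}, {"gripper": 0, "tx": 0.6, "ty": 1, "tz": 0, "twist": 0}, {"gripper": 0, "tx": 0.6, "ty": 1, "tz": 0, "twist": 0}, {"gripper": 0, "tx": 0.6, "ty": 1, "tz": 0, "twist": 0}, {"gripper": 0, "tx": 0.6, "ty": 1, "tz": 0, "twist": 0}]}}

```text
clock: 1.35
tcp_pos: [0.4153, -0.4161, 0.1979]
orientation: [0.719, 0.695, 0.0, -0.001]
ft_force: [-0.1, -0.4, 0.7]
finger_gap: 0.499
finger_force: 0.0
```

>>> {"op": "jog_arm", "data": {"commands": [{"gripper": 0, "tx": 0.46, "ty": 0.81, "tz": 0, "twist": 0}, {"gripper": 0, "tx": 0.46, "ty": 0.81, "tz": 0, "twist": 0}, {"gripper": 0, "tx": 0.46, "ty": 0.81, "tz": 0, "twist": 0}, {"gripper": 0, "tx": 0.46, "ty": 0.81, "tz": 0, "twist": 0}, {"gripper": 0, "tx": 0, "ty": 0, "tz": 0, "twist": 0}]}}

```text
clock: 1.77
tcp_pos: [0.5171, -0.3621, 0.1977]
orientation: [0.717, 0.697, 0.001, -0.0]
ft_force: [-0.5, 0.3, -0.7]
finger_gap: 0.496
finger_force: 0.0
```

```bash
python3 - <<'E'
from rig import telemetry, viewer
from h import *
print(telemetry.state()["tcp_pos"])
a=viewer.capture("side"); b=viewer.capture("top")
np.savez("s1.npz",**a)
x=cv2.resize(a["image"][200:310,190:310,::-1],None,fx=4,fy=4,interpolation=cv2.INTER_CUBIC); y=cv2.resize(b["image"][180:260,300:390,::-1],(320,284))
o=np.zeros((440,800,3),np.uint8); o[:440,:480]=x; o[:284,480:]=y; cv2.imwrite("pics/pick.png",o)
E
```

```text
[ 0.51709889 -0.36206089  0.19765012]
```

View pics/pick.png

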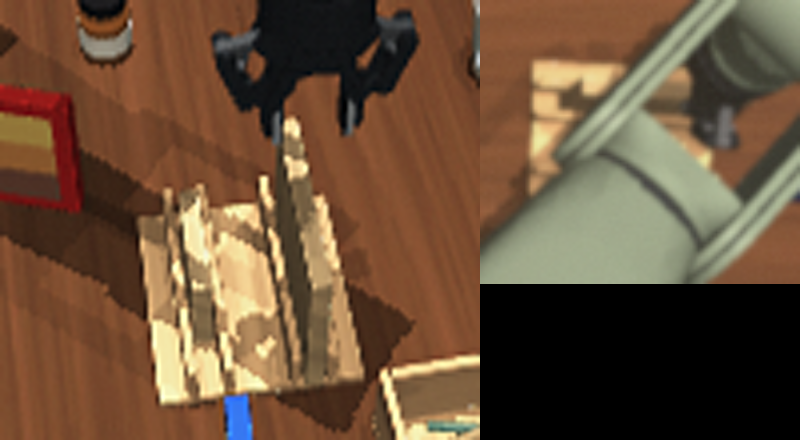

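The side crop shows the open fingers (275,125) and (350,125) straddling the plane of the large board, whose top edge is at (290,125–250). The way down is clear.

>>> {"op": "jog_arm", "data": {"commands": [{"gripper": 0, "tx": -0.08, "ty": -0.09, "tz": 0.67, "twist": 0}, {"gripper": 0, "tx": 0, "ty": 0, "tz": 1, "twist": 0}, {"gripper": 0, "tx": 0, "ty": 0, "tz": 1, "twist": 0}, {"gripper": -1, "tx": 0, "ty": 0, "tz": 0, "twist": 0}, {"gripper": -1, "tx": 0, "ty": 0, "tz": 0, "twist": 0}], "squeeze": 40}}

```text
clock: 2.28
tcp_pos: [0.508, -0.367, 0.1161]
orientation: [0.719, 0.695, -0.0, -0.003]
ft_force: [-0.1, 0.3, -0.1]
finger_gap: 0.229
finger_force: 0.0
```

>>> {"op": "jog_arm", "data": {"commands": [{"gripper": -1, "tx": 0, "ty": 0, "tz": 0, "twist": 0}, {"gripper": -1, "tx": 0, "ty": 0, "tz": 0, "twist": 0}, {"gripper": -1, "tx": 0, "ty": 0, "tz": -0.3, "twist": 0}, {"gripper": -1, "tx": 0, "ty": 0, "tz": -0.3, "twist": 0}, {"gripper": -1, "tx": 0, "ty": 0, "tz": 0, "twist": 0}]}}

```text
clock: 2.7
tcp_pos: [0.5124, -0.3695, 0.1408]
orientation: [0.719, 0.695, 0.0, 0.003]
ft_force: [-1.0, -0.2, -0.9]
finger_gap: 0.162
finger_force: 39.2
```

>>> {"op": "jog_arm", "data": {"commands": [{"gripper": -1, "tx": 0, "ty": 0, "tz": -1, "twist": 0}, {"gripper": -1, "tx": 0, "ty": 0, "tz": -1, "twist": 0}, {"gripper": -1, "tx": 0, "ty": 0, "tz": -1, "twist": 0}, {"gripper": -1, "tx": 0, "ty": 0, "tz": -1, "twist": 0}, {"gripper": -1, "tx": 0, "ty": 0, "tz": -1, "twist": 0}]}}

```text
clock: 3.12
tcp_pos: [0.5107, -0.3677, 0.2891]
orientation: [0.719, 0.695, 0.0, 0.001]
ft_force: [1.0, -0.1, -0.4]
finger_gap: 0.158
finger_force: 39.2
```

>>> {"op": "jog_arm", "data": {"commands": [{"gripper": -1, "tx": 0.5, "ty": 0.4, "tz": -0.5, "twist": 0}, {"gripper": -1, "tx": 1, "ty": 0.4, "tz": 0, "twist": -0.017}, {"gripper": -1, "tx": 1, "ty": 0.4, "tz": 0, "twist": -0.017}, {"gripper": -1, "tx": 1, "ty": 0.4, "tz": 0, "twist": 0}, {"gripper": -1, "tx": 1, "ty": 0.4, "tz": 0, "twist": 0}]}}

```text
clock: 3.53
tcp_pos: [0.5717, -0.232, 0.3028]
orientation: [0.7, 0.714, 0.0, 0.001]
ft_force: [0.5, -0.7, -2.4]
finger_gap: 0.163
finger_force: 39.2
```

>>> {"op": "jog_arm", "data": {"commands": [{"gripper": -1, "tx": 1, "ty": 0.3, "tz": 0, "twist": 0}, {"gripper": -1, "tx": 1, "ty": 0.3, "tz": 0, "twist": 0}, {"gripper": -1, "tx": 1, "ty": 0.3, "tz": 0, "twist": 0}, {"gripper": -1, "tx": 1, "ty": 0.3, "tz": 0, "twist": 0}, {"gripper": -1, "tx": 1, "ty": 0.3, "tz": 0, "twist": 0}]}}

```text
clock: 3.95
tcp_pos: [0.6135, -0.0807, 0.3027]
orientation: [0.7, 0.714, 0.001, 0.001]
ft_force: [1.6, 0.7, -1.1]
finger_gap: 0.157
finger_force: 39.2
```

>>> {"op": "jog_arm", "data": {"commands": [{"gripper": -1, "tx": 1, "ty": 0, "tz": 0, "twist": 0}, {"gripper": -1, "tx": 1, "ty": 0, "tz": 0, "twist": 0}, {"gripper": -1, "tx": 1, "ty": 0, "tz": 0, "twist": 0}, {"gripper": -1, "tx": 0.7, "ty": 0, "tz": 0, "twist": 0}, {"gripper": -1, "tx": 0, "ty": 0, "tz": 0, "twist": 0}]}}

```text
clock: 4.37
tcp_pos: [0.6107, 0.0336, 0.3027]
orientation: [0.698, 0.716, 0.002, -0.0]
ft_force: [-0.1, 0.0, -1.8]
finger_gap: 0.162
finger_force: 39.2
```

>>> {"op": "jog_arm", "data": {"commands": [{"gripper": -1, "tx": 1, "ty": 0, "tz": 0, "twist": 0}, {"gripper": -1, "tx": 1, "ty": 0, "tz": 0, "twist": 0}, {"gripper": -1, "tx": 1, "ty": 0, "tz": 0, "twist": 0}, {"gripper": -1, "tx": 1, "ty": 0, "tz": 0, "twist": 0}, {"gripper": -1, "tx": 1, "ty": 0, "tz": 0, "twist": 0}]}}

```text
clock: 4.78
tcp_pos: [0.608, 0.1793, 0.3024]
orientation: [0.7, 0.714, 0.001, 0.001]
ft_force: [-1.1, 0.1, -2.3]
finger_gap: 0.158
finger_force: 39.2
```

>>> {"op": "jog_arm", "data": {"commands": [{"gripper": -1, "tx": 0.7, "ty": 0, "tz": 0.4, "twist": 0}, {"gripper": -1, "tx": 0, "ty": 0, "tz": 0.6, "twist": 0}, {"gripper": -1, "tx": 0, "ty": 0, "tz": 0, "twist": 0}, {"gripper": -1, "tx": 0, "ty": 0, "tz": 0, "twist": 0}]}}

```text
clock: 5.12
tcp_pos: [0.6067, 0.199, 0.2705]
orientation: [0.7, 0.714, -0.001, -0.0]
ft_force: [0.3, -0.2, -1.0]
finger_gap: 0.156
finger_force: 39.2
```

```bash
python3 - <<'E'
from rig import telemetry, viewer
from h import *
s=telemetry.state();print(s["tcp_pos"],s["orientation"])
a=viewer.capture("side"); b=viewer.capture("top"); np.savez("s2.npz",**a); np.savez("t2.npz",**b)
for n,c in(("side",a),("top",b)):
    P=cloud(c); q=P[c["depth"]>0]; m=(abs(q[:,0]-.6)<.05)&(abs(q[:,1]-.206)<.1)&(q[:,2]>.14)&(q[:,2]<.34); q=q[m]
    print(n,len(q))
    for z0 in np.arange(.15,.33,.01):
        k=q[abs(q[:,2]-z0)<.005]
        if len(k)>3: print(z0.round(3),len(k),'x',np.percentile(k[:,0],[5,50,95]).round(4),'y',np.percentile(k[:,1],[3,97]).round(4))
x=cv2.resize(a["image"][60:210,190:330,::-1],(560,600)); cv2.imwrite("pics/above.png",x)
E
```

```text
[0.60667633 0.19903003 0.27051118] [ 6.99972194e-01  7.14168797e-01 -1.28570586e-03 -4.51182792e-04]
side 536
0.15 22 x [0.5518 0.5543 0.5674] y [0.1441 0.3042]
0.16 12 x [0.5506 0.5535 0.6029] y [0.1077 0.2615]
0.17 22 x [0.6013 0.6038 0.615 ] y [0.1184 0.2498]
0.18 23 x [0.6006 0.6039 0.6187] y [0.1253 0.2562]
0.19 22 x [0.6006 0.603  0.6179] y [0.1266 0.256 ]
0.2 29 x [0.6001 0.6026 0.6157] y [0.1235 0.2625]
0.21 24 x [0.5995 0.6025 0.6171] y [0.1245 0.272 ]
0.22 30 x [0.5995 0.6018 0.6154] y [0.1261 0.2722]
0.23 25 x [0.5993 0.6017 0.6169] y [0.1255 0.2581]
0.24 27 x [0.5987 0.6011 0.6157] y [0.1244 0.2722]
0.25 28 x [0.5988 0.6009 0.6122] y [0.1252 0.2559]
0.26 27 x [0.5979 0.6004 0.6157] y [0.1259 0.2675]
0.27 28 x [0.598  0.6004 0.6141] y [0.1243 0.2673]
0.28 27 x [0.5981 0.5999 0.6154] y [0.1245 0.2381]
0.29 22 x [0.5971 0.5999 0.6146] y [0.1246 0.2652]
0.3 50 x [0.5983 0.6047 0.6143] y [0.1258 0.2301]
0.31 51 x [0.5937 0.609  0.616 ] y [0.129  0.2266]
0.32 20 x [0.5866 0.6125 0.6241] y [0.1849 0.2013]
top 603
0.15 44 x [0.5525 0.5589 0.5723] y [0.1092 0.2059]
0.16 29 x [0.5504 0.555  0.5639] y [0.1065 0.2002]
0.17 11 x [0.5504 0.6078 0.6094] y [0.1094 0.1896]
0.18 31 x [0.6054 0.6073 0.6184] y [0.1285 0.2718]
0.19 16 x [0.606  0.6073 0.6094] y [0.1289 0.2366]
0.2 22 x [0.6037 0.6062 0.6182] y [0.1281 0.2733]
0.21 27 x [0.6038 0.606  0.6068] y [0.1362 0.2731]
0.22 13 x [0.603  0.6058 0.6184] y [0.1286 0.2712]
0.23 35 x [0.6027 0.6048 0.6062] y [0.1328 0.2735]
0.24 14 x [0.6032 0.6059 0.6174] y [0.1285 0.2661]
0.25 26 x [0.6021 0.6044 0.6053] y [0.1382 0.2726]
0.26 31 x [0.6019 0.6044 0.6157] y [0.1283 0.2708]
0.27 11 x [0.6012 0.6031 0.6091] y [0.1296 0.2708]
0.28 39 x [0.6006 0.6032 0.6106] y [0.1284 0.2744]
0.29 17 x [0.6007 0.6028 0.6054] y [0.1291 0.2684]
0.3 44 x [0.6003 0.6036 0.6153] y [0.1287 0.2766]
0.31 169 x [0.6007 0.6088 0.6171] y [0.1299 0.2752]
```

View pics/above.png

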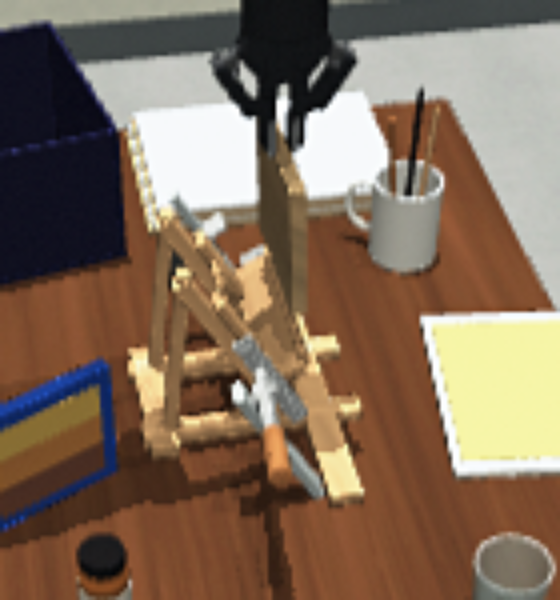

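The side view shows the board in the grip at (285,220), above and just in front of the ledge at (265,300). Depth puts the board's lower edge at z 0.171, with its outer face about 36 mm in front of the ledge foot, so it needs about −20 mm in x and −59 mm in z.

>>> {"op": "jog_arm", "data": {"commands": [{"gripper": -1, "tx": 0.18, "ty": -0.65, "tz": 0.4, "twist": 0}, {"gripper": -1, "tx": 0, "ty": 0, "tz": 0.7, "twist": 0}, {"gripper": -1, "tx": 0, "ty": 0, "tz": 0.5, "twist": 0}, {"gripper": -1, "tx": 0, "ty": 0, "tz": 0, "twist": 0}, {"gripper": -1, "tx": 0, "ty": 0, "tz": 0, "twist": 0}]}}

```text
clock: 5.63
tcp_pos: [0.588, 0.2037, 0.2239]
orientation: [0.7, 0.714, -0.0, 0.0]
ft_force: [-0.1, 0.5, -0.7]
finger_gap: 0.157
finger_force: 39.3
```

>>> {"op": "jog_arm", "data": {"commands": [{"gripper": -1, "tx": 0, "ty": 0, "tz": 0.1, "twist": 0}, {"gripper": -1, "tx": 0, "ty": 0, "tz": 0.1, "twist": 0}, {"gripper": -1, "tx": 0, "ty": 0, "tz": 0.05, "twist": 0}]}}

```text
clock: 5.88
tcp_pos: [0.5887, 0.2045, 0.2171]
orientation: [0.7, 0.714, 0.001, 0.001]
ft_force: [0.1, 0.1, -2.1]
finger_gap: 0.157
finger_force: 39.3
```

>>> {"op": "jog_arm", "data": {"commands": [{"gripper": -1, "tx": 0, "ty": 0, "tz": 0.07, "twist": 0}, {"gripper": -1, "tx": 0, "ty": 0, "tz": 0.07, "twist": 0}, {"gripper": -1, "tx": 0, "ty": 0, "tz": 0, "twist": 0}]}}

```text
clock: 6.13
tcp_pos: [0.5903, 0.2049, 0.2165]
orientation: [0.7, 0.714, 0.003, 0.002]
ft_force: [-1.4, -0.4, 9.6]
finger_gap: 0.158
finger_force: 41.2
```

>>> {"op": "jog_arm", "data": {"commands": [{"gripper": -1, "tx": 0, "ty": 0, "tz": 0.05, "twist": 0}, {"gripper": -1, "tx": 0, "ty": 0, "tz": 0.05, "twist": 0}, {"gripper": -1, "tx": 0, "ty": 0, "tz": 0, "twist": 0}]}}

```text
clock: 6.38
tcp_pos: [0.5909, 0.2049, 0.2149]
orientation: [0.7, 0.714, 0.004, 0.003]
ft_force: [-2.4, -2.3, 13.5]
finger_gap: 0.159
finger_force: 41.7
```

Contact came at TCP z 0.216, close to the forecast. Next I loosen the fingers so the board leans back onto the inner finger.

>>> {"op": "jog_arm", "data": {"commands": [{"gripper": -1, "tx": 0, "ty": 0, "tz": -0.1, "twist": 0}, {"gripper": -0.55, "tx": 0, "ty": -0.1, "tz": 0, "twist": 0}, {"gripper": -0.45, "tx": 0, "ty": -0.1, "tz": 0, "twist": 0}, {"gripper": -0.35, "tx": 0, "ty": -0.2, "tz": 0, "twist": 0}, {"gripper": -0.25, "tx": 0, "ty": -0.2, "tz": 0, "twist": 0}]}}

```text
clock: 6.8
tcp_pos: [0.5688, 0.2042, 0.2108]
orientation: [0.7, 0.714, -0.001, -0.0]
ft_force: [0.5, 0.8, -0.2]
finger_gap: 0.376
finger_force: 0.0
```

>>> {"op": "jog_arm", "data": {"commands": [{"gripper": -0.1, "tx": 0, "ty": -0.2, "tz": 0, "twist": 0}, {"gripper": 0, "tx": 0, "ty": -0.2, "tz": 0, "twist": 0}, {"gripper": 0.06, "tx": 0, "ty": -0.2, "tz": 0, "twist": 0}, {"gripper": 0.06, "tx": 0, "ty": -0.2, "tz": 0, "twist": 0}, {"gripper": 0.06, "tx": 0, "ty": 0, "tz": 0, "twist": 0}]}}

```text
clock: 7.22
tcp_pos: [0.5445, 0.2039, 0.2117]
orientation: [0.7, 0.714, -0.0, -0.0]
ft_force: [0.1, -0.4, 0.2]
finger_gap: 0.53
finger_force: 0.0
```

```bash
cat > look.py <<'E'
from rig import telemetry, viewer
from h import *
import sys
s=telemetry.state();print(s["clock"],s["tcp_pos"].round(4),s["ft_force"].round(1),s["finger_force"],s["finger_gap"].round(3))
for n in("side","top"):
    c=viewer.capture(n); np.savez(f"{n}L.npz",**c); P=cloud(c); q=P[c["depth"]>0]
    q=q[(abs(q[:,1]-.206)<.11)&(q[:,0]>.45)&(q[:,0]<.65)]
    X=q[:,0]+(q[:,1]-.206)*np.sin(np.radians(1.2))-.5855; Z=q[:,2]-.1025; A=.866*X+.5*Z; B=-.5*X+.866*Z; Y=q[:,1]-.206
    for b in (.02,.04,.06,.08,.10,.12,.135):
        m=(abs(B-b)<.006)&(A>-.03)&(A<.06)&(abs(abs(Y)-.045)<.025)&(Z<.2)
        if m.sum()>5: print(n,b,m.sum(),'A front',np.percentile(A[m],[50,90]).round(4),'Y',np.percentile(Y[m],[1,99]).round(3))
    m=(B>.005)&(B<.10)&(A>.012)&(A<.04); print(n,'Y ext',np.percentile(Y[m],[1,99]).round(4) if m.any() else None)
E
python3 look.py
```

```text
Traceback (most recent call last):
  File "look.py", line 4, in <module>
    s=telemetry.state();print(s["clock"],s["tcp_pos"].round(4),s["ft_force"].round(1),s["finger_force"],s["finger_gap"].round(3))
                                                                                                        ^^^^^^^^^^^^^^^^^^^^^
AttributeError: 'float' object has no attribute 'round'
```

```bash
sed -i 's/s\["finger_gap"\].round(3)/s["finger_gap"]/' look.py; python3 look.py; python3 -c "
from h import *
a=np.load('sideL.npz')['image'][80:210,200:320,::-1]; cv2.imwrite('pics/lean.png',cv2.resize(a,None,fx=4.5,fy=4.5,interpolation=2))"
```

```text
7.2167 [0.5445 0.2039 0.2117] [ 0.1 -0.4  0.2] 0.0 0.5297778777208977
side 0.02 24 A front [0.0186 0.0198] Y [-0.07   0.065]
side 0.04 29 A front [0.0164 0.0184] Y [-0.068  0.064]
side 0.06 33 A front [0.0003 0.0172] Y [-0.07   0.065]
side 0.08 38 A front [-0.0097  0.016 ] Y [-0.068  0.059]
side 0.1 42 A front [-0.0168  0.015 ] Y [-0.063  0.063]
side 0.12 42 A front [-0.015  0.013] Y [-0.067  0.066]
side 0.135 68 A front [-0.0006  0.0109] Y [-0.067  0.059]
side Y ext [-0.0817  0.0803]
top 0.02 23 A front [0.0222 0.0241] Y [-0.069 -0.021]
top 0.04 28 A front [0.0202 0.0218] Y [-0.069 -0.022]
top 0.06 25 A front [0.0197 0.0208] Y [-0.068 -0.024]
top 0.08 29 A front [0.018 0.019] Y [-0.068 -0.022]
top 0.1 33 A front [0.0162 0.0175] Y [-0.068 -0.021]
top 0.12 59 A front [0.0145 0.0167] Y [-0.067  0.067]
top 0.135 209 A front [0.007  0.0146] Y [-0.07   0.069]
top Y ext [-0.0815  0.0099]
```

View pics/lean.png

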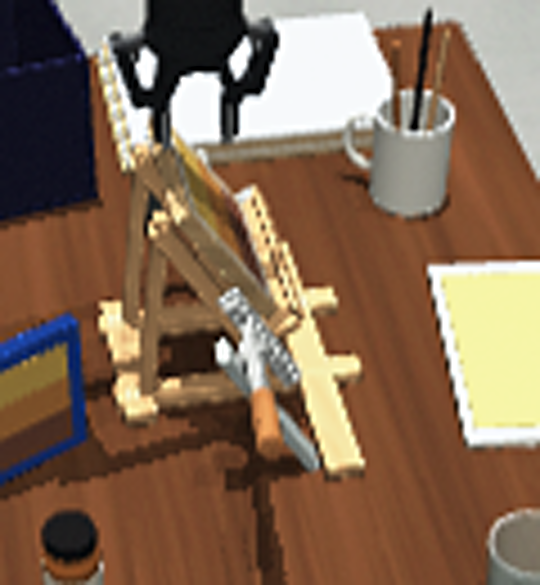

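The side view shows the board leaning back on the posts at (215,230), with its foot on the ledge at (285,310). Depth shows the foot about 5 mm out (tilt about 0.07 rad), so I'll push the lower part in with closed fingers from the front.

>>> {"op": "jog_arm", "data": {"commands": [{"gripper": 0.06, "tx": 0, "ty": 0, "tz": -0.8, "twist": 0}, {"gripper": 0.06, "tx": 0, "ty": 0, "tz": -0.8, "twist": 0}, {"gripper": 0.06, "tx": 0, "ty": 1, "tz": 0, "twist": 0}, {"gripper": -1, "tx": 0, "ty": 1, "tz": 0, "twist": 0}, {"gripper": -1, "tx": 0, "ty": 1, "tz": 0, "twist": 0}]}}

```text
clock: 7.73
tcp_pos: [0.6375, 0.2058, 0.2612]
orientation: [0.7, 0.714, 0.001, 0.001]
ft_force: [1.0, 0.7, 0.8]
finger_gap: 0.258
finger_force: 0.0
```

>>> {"op": "jog_arm", "data": {"commands": [{"gripper": -1, "tx": 0, "ty": 0.2, "tz": 0.9, "twist": 0}, {"gripper": -1, "tx": 0, "ty": 0, "tz": 1, "twist": 0}, {"gripper": -1, "tx": 0, "ty": 0, "tz": 1, "twist": 0}, {"gripper": -1, "tx": 0, "ty": 0, "tz": 0.9, "twist": 0}, {"gripper": -1, "tx": 0, "ty": 0, "tz": 0, "twist": 0}]}}

```text
clock: 8.15
tcp_pos: [0.6369, 0.2045, 0.1374]
orientation: [0.7, 0.714, -0.006, -0.004]
ft_force: [-1.0, -1.7, -2.9]
finger_gap: 0.005
finger_force: 0.0
```

>>> {"op": "jog_arm", "data": {"commands": [{"gripper": -1, "tx": 0, "ty": -0.4, "tz": 0, "twist": 0}, {"gripper": -1, "tx": 0, "ty": -0.4, "tz": 0, "twist": 0}, {"gripper": -1, "tx": 0, "ty": -0.1, "tz": 0, "twist": 0}, {"gripper": -1, "tx": 0, "ty": 0, "tz": 0, "twist": 0}]}}

```text
clock: 8.48
tcp_pos: [0.6154, 0.2055, 0.1475]
orientation: [0.7, 0.714, 0.001, 0.001]
ft_force: [0.5, 0.2, -0.6]
finger_gap: -0.0
finger_force: 0.0
```

>>> {"op": "jog_arm", "data": {"commands": [{"gripper": -1, "tx": 0, "ty": -0.12, "tz": 0.05, "twist": 0}, {"gripper": -1, "tx": 0, "ty": -0.12, "tz": 0.05, "twist": 0}, {"gripper": -1, "tx": 0, "ty": -0.12, "tz": 0, "twist": 0}, {"gripper": -1, "tx": 0, "ty": -0.06, "tz": 0, "twist": 0}, {"gripper": -1, "tx": 0, "ty": 0, "tz": 0, "twist": 0}]}}

```text
clock: 8.9
tcp_pos: [0.6017, 0.2049, 0.1426]
orientation: [0.7, 0.714, -0.0, -0.0]
ft_force: [0.0, 1.0, 0.4]
finger_gap: 0.002
finger_force: 0.0
```

>>> {"op": "jog_arm", "data": {"commands": [{"gripper": -1, "tx": 0, "ty": -0.08, "tz": 0, "twist": 0}, {"gripper": -1, "tx": 0, "ty": 0, "tz": 0, "twist": 0}]}}

```text
clock: 9.07
tcp_pos: [0.5995, 0.2049, 0.1427]
orientation: [0.7, 0.714, -0.0, -0.0]
ft_force: [0.4, 0.7, 0.1]
finger_gap: -0.002
finger_force: 0.0
```

>>> {"op": "jog_arm", "data": {"commands": [{"gripper": -1, "tx": 0, "ty": -0.08, "tz": 0, "twist": 0}, {"gripper": -1, "tx": 0, "ty": 0, "tz": 0, "twist": 0}]}}

```text
clock: 9.23
tcp_pos: [0.597, 0.2049, 0.1426]
orientation: [0.7, 0.714, -0.0, -0.0]
ft_force: [0.6, -0.3, 0.3]
finger_gap: 0.001
finger_force: 0.0
```

>>> {"op": "jog_arm", "data": {"commands": [{"gripper": -1, "tx": 0, "ty": -0.07, "tz": 0, "twist": 0}, {"gripper": -1, "tx": 0, "ty": 0, "tz": 0, "twist": 0}]}}

```text
clock: 9.4
tcp_pos: [0.5949, 0.2048, 0.1426]
orientation: [0.7, 0.714, -0.0, -0.0]
ft_force: [0.2, 0.2, -1.4]
finger_gap: 0.001
finger_force: 0.0
```

>>> {"op": "jog_arm", "data": {"commands": [{"gripper": -1, "tx": 0, "ty": -0.07, "tz": 0, "twist": 0}, {"gripper": -1, "tx": 0, "ty": 0, "tz": 0, "twist": 0}]}}

```text
clock: 9.57
tcp_pos: [0.5928, 0.2048, 0.1427]
orientation: [0.7, 0.714, -0.0, -0.0]
ft_force: [-0.2, 0.4, -0.6]
finger_gap: 0.002
finger_force: 0.0
```

```bash
python3 look.py
```

```text
9.5667 [0.5928 0.2048 0.1427] [-0.2  0.4 -0.6] 0.0 0.0019095293787313034
side 0.02 21 A front [0.019 0.02 ] Y [-0.067  0.065]
side 0.04 32 A front [0.0061 0.0183] Y [-0.067  0.067]
side 0.06 33 A front [0.0151 0.0172] Y [-0.064  0.068]
side 0.08 34 A front [0.0143 0.0161] Y [-0.069  0.066]
side 0.1 44 A front [-0.0157  0.0145] Y [-0.07   0.053]
side 0.12 41 A front [-0.0148  0.0137] Y [-0.066  0.065]
side 0.135 87 A front [0.0031 0.0114] Y [-0.065  0.068]
side Y ext [-0.0776  0.0699]
top 0.02 28 A front [0.0224 0.0235] Y [-0.068  0.066]
top 0.04 32 A front [0.0213 0.0228] Y [-0.069  0.067]
top 0.06 49 A front [0.0203 0.0212] Y [-0.067  0.069]
top 0.08 47 A front [0.0184 0.0205] Y [-0.068  0.069]
top 0.1 52 A front [0.0168 0.0187] Y [-0.068  0.067]
top 0.12 68 A front [0.0155 0.0171] Y [-0.068  0.069]
top 0.135 151 A front [0.0103 0.0153] Y [-0.069  0.068]
top Y ext [-0.0789  0.1009]
```

>>> {"op": "jog_arm", "data": {"commands": [{"gripper": -1, "tx": 0, "ty": -0.07, "tz": 0, "twist": 0}, {"gripper": -1, "tx": 0, "ty": 0, "tz": 0, "twist": 0}]}}

```text
clock: 9.83
tcp_pos: [0.5907, 0.2047, 0.1426]
orientation: [0.7, 0.714, -0.0, -0.0]
ft_force: [-0.5, -0.2, 0.7]
finger_gap: -0.0
finger_force: 0.0
```

>>> {"op": "jog_arm", "data": {"commands": [{"gripper": -1, "tx": 0, "ty": -0.06, "tz": 0, "twist": 0}, {"gripper": -1, "tx": 0, "ty": 0, "tz": 0, "twist": 0}]}}

```text
clock: 10.0
tcp_pos: [0.589, 0.2047, 0.1427]
orientation: [0.7, 0.714, -0.0, -0.0]
ft_force: [0.4, 0.2, -0.2]
finger_gap: 0.0
finger_force: 0.0
```

>>> {"op": "jog_arm", "data": {"commands": [{"gripper": -1, "tx": 0, "ty": -0.06, "tz": 0, "twist": 0}, {"gripper": -1, "tx": 0, "ty": 0, "tz": 0, "twist": 0}]}}

```text
clock: 10.17
tcp_pos: [0.5871, 0.2047, 0.1427]
orientation: [0.7, 0.714, -0.0, -0.0]
ft_force: [0.4, -0.2, 0.8]
finger_gap: 0.002
finger_force: 0.0
```

```bash
python3 look.py; python3 -c "
from h import *
a=np.load('sideL.npz')['image'][90:190,210:310,::-1]; b=np.load('topL.npz')['image'][140:235,120:220,::-1]
cv2.imwrite('pics/push.png',np.hstack([cv2.resize(a,(400,400),interpolation=2),cv2.resize(b,(400,400),interpolation=2)]))"
```

```text
10.1667 [0.5871 0.2047 0.1427] [ 0.4 -0.2  0.8] 0.0 0.0023908016938065154
side 0.02 17 A front [0.0185 0.0199] Y [-0.068  0.054]
side 0.04 32 A front [0.0169 0.0186] Y [-0.064  0.064]
side 0.06 30 A front [-0.0066  0.0173] Y [-0.064  0.067]
side 0.08 39 A front [0.0005 0.0156] Y [-0.069  0.063]
side 0.1 39 A front [-0.0158  0.0146] Y [-0.067  0.05 ]
side 0.12 42 A front [-0.0147  0.0129] Y [-0.067  0.067]
side 0.135 97 A front [0.0023 0.0112] Y [-0.066  0.065]
side Y ext [-0.0768  0.0689]
top 0.02 23 A front [0.0218 0.0234] Y [-0.069  0.049]
top 0.04 29 A front [0.0208 0.0225] Y [-0.068  0.068]
top 0.06 48 A front [0.02   0.0207] Y [-0.066  0.069]
top 0.08 50 A front [0.0183 0.0197] Y [-0.067  0.069]
top 0.1 56 A front [0.0169 0.0186] Y [-0.068  0.067]
top 0.12 64 A front [0.0152 0.0168] Y [-0.067  0.069]
top 0.135 183 A front [0.0075 0.0149] Y [-0.067  0.069]
top Y ext [-0.0802  0.1048]
```

View pics/push.png

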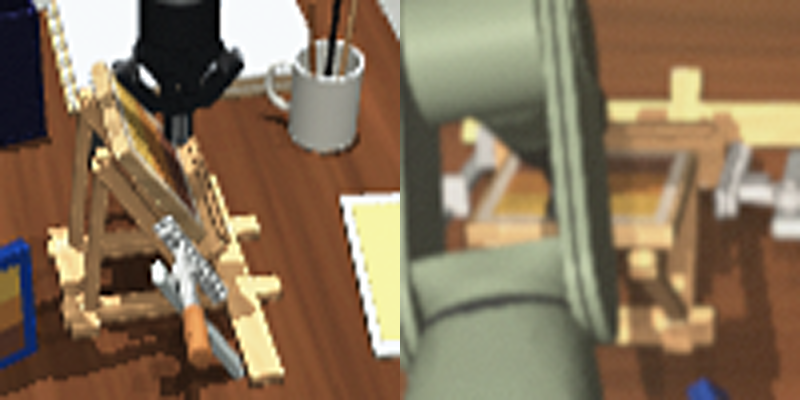

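The left half shows the closed fingers at (178,130) just in front of the leaning board; they have not touched it yet. I keep closing in.

>>> {"op": "jog_arm", "data": {"commands": [{"gripper": -1, "tx": 0, "ty": -0.06, "tz": 0, "twist": 0}, {"gripper": -1, "tx": 0, "ty": 0, "tz": 0, "twist": 0}]}}

```text
clock: 10.43
tcp_pos: [0.5854, 0.2046, 0.1427]
orientation: [0.7, 0.714, -0.0, -0.0]
ft_force: [-0.1, -0.1, -0.4]
finger_gap: -0.004
finger_force: 0.0
```

>>> {"op": "jog_arm", "data": {"commands": [{"gripper": -1, "tx": 0, "ty": -0.06, "tz": 0, "twist": 0}, {"gripper": -1, "tx": 0, "ty": 0, "tz": 0, "twist": 0}]}}

```text
clock: 10.6
tcp_pos: [0.5836, 0.2046, 0.1427]
orientation: [0.7, 0.714, -0.0, -0.0]
ft_force: [0.1, 1.3, 0.5]
finger_gap: -0.001
finger_force: 0.0
```

>>> {"op": "jog_arm", "data": {"commands": [{"gripper": -1, "tx": 0, "ty": -0.06, "tz": 0, "twist": 0}, {"gripper": -1, "tx": 0, "ty": 0, "tz": 0, "twist": 0}]}}

```text
clock: 10.77
tcp_pos: [0.5818, 0.2045, 0.1427]
orientation: [0.7, 0.714, -0.0, -0.0]
ft_force: [0.4, 0.4, -0.2]
finger_gap: -0.004
finger_force: 0.0
```

```bash
python3 look.py | grep -v "0.1 \|0.06"; python3 - <<'E'
from h import *
for n in("side","top"):
    c=dict(np.load(n+"L.npz")); P=cloud(c); im=c["image"].astype(int)
    m=(im.max(-1)<75)&(c["depth"]>0)&(abs(P[...,1]-.2045)<.02)&(P[...,2]<.25)&(P[...,2]>.11)&(P[...,0]>.5)&(P[...,0]<.66)
    q=P[m]
    for z in np.arange(.12,.25,.01):
        k=q[abs(q[:,2]-z)<.005]
        if len(k): print(n,z.round(2),len(k),k[:,0].min().round(4),k[:,0].max().round(4),k[:,1].min().round(4),k[:,1].max().round(4))
E
```

```text
10.7667 [0.5818 0.2045 0.1427] [ 0.4  0.4 -0.2] 0.0 -0.0038925999237370383
side Y ext [-0.0804  0.0734]
top Y ext [-0.0724  0.1011]
side 0.12 1 0.6177 0.6177 0.1927 0.1927
side 0.13 6 0.5877 0.5928 0.1859 0.2238
side 0.14 5 0.584 0.5881 0.191 0.2163
side 0.15 8 0.5757 0.5815 0.1872 0.2214
side 0.18 2 0.575 0.5896 0.1986 0.2055
side 0.19 12 0.5673 0.593 0.1876 0.208
side 0.2 15 0.5669 0.5937 0.1899 0.2046
side 0.21 10 0.5669 0.5932 0.1946 0.2062
side 0.22 26 0.5494 0.6114 0.1869 0.2155
side 0.23 55 0.5453 0.6191 0.1863 0.2143
side 0.24 33 0.5374 0.6266 0.1867 0.2139
```

```bash
python3 look.py; python3 -c "
from h import *
a=np.load('sideL.npz')['image'][90:170,225:305,::-1]
cv2.imwrite('pics/push2.png',cv2.resize(a,(600,600),interpolation=2))"
```

```text
10.8667 [0.582  0.2045 0.1427] [-0.6 -1.   0.3] 0.0 0.0008287752259143333
side 0.02 16 A front [0.0185 0.0202] Y [-0.068  0.044]
side 0.04 25 A front [-0.0031  0.0181] Y [-0.069  0.014]
side 0.06 32 A front [0.0155 0.0173] Y [-0.069  0.058]
side 0.08 34 A front [0.0044 0.0161] Y [-0.07   0.046]
side 0.1 33 A front [-0.0156  0.014 ] Y [-0.068  0.044]
side 0.12 37 A front [-0.0174  0.0131] Y [-0.068  0.047]
side 0.135 85 A front [0.0023 0.0111] Y [-0.068  0.062]
side Y ext [-0.0769  0.0666]
top 0.02 19 A front [0.0214 0.0231] Y [-0.069 -0.021]
top 0.04 26 A front [0.0205 0.022 ] Y [-0.069  0.067]
top 0.06 48 A front [0.0196 0.0208] Y [-0.068  0.068]
top 0.08 50 A front [0.0181 0.0195] Y [-0.067  0.066]
top 0.1 57 A front [0.0169 0.0191] Y [-0.066  0.068]
top 0.12 73 A front [0.0149 0.0172] Y [-0.068  0.068]
top 0.135 194 A front [0.0069 0.0145] Y [-0.068  0.069]
top Y ext [-0.0956  0.1049]
```

View pics/push2.png

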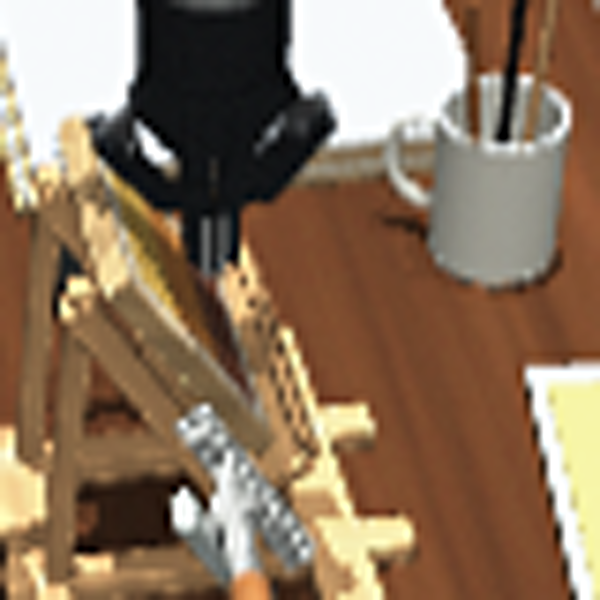

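The fingers' lower part is hidden behind the board in this view, at about (215,265). The tips are slim, so contact should be near; I keep closing in small steps.

>>> {"op": "jog_arm", "data": {"commands": [{"gripper": -1, "tx": 0, "ty": -0.06, "tz": 0, "twist": 0}, {"gripper": -1, "tx": 0, "ty": 0, "tz": 0, "twist": 0}]}}

```text
clock: 11.13
tcp_pos: [0.58, 0.2045, 0.1426]
orientation: [0.7, 0.714, -0.0, -0.0]
ft_force: [0.2, -1.0, 0.5]
finger_gap: -0.0
finger_force: 0.0
```

>>> {"op": "jog_arm", "data": {"commands": [{"gripper": -1, "tx": 0, "ty": -0.06, "tz": 0, "twist": 0}, {"gripper": -1, "tx": 0, "ty": 0, "tz": 0, "twist": 0}]}}

```text
clock: 11.3
tcp_pos: [0.5781, 0.2045, 0.1427]
orientation: [0.7, 0.714, -0.0, -0.0]
ft_force: [0.7, -0.3, -0.5]
finger_gap: 0.0
finger_force: 0.0
```

```bash
python3 look.py | grep "^[0-9]\|front"|cut -c1-60
```

```text
11.3 [0.5781 0.2045 0.1427] [ 0.7 -0.3 -0.5] 0.0 0.000179158
side 0.02 20 A front [0.0184 0.0196] Y [-0.068  0.041]
side 0.04 24 A front [-0.0007  0.0182] Y [-0.069  0.023]
side 0.06 25 A front [0.015 0.017] Y [-0.065  0.055]
side 0.08 31 A front [-0.0071  0.016 ] Y [-0.064  0.042]
side 0.1 34 A front [-0.0153  0.0142] Y [-0.069  0.044]
side 0.12 40 A front [-0.0146  0.0136] Y [-0.068  0.048]
side 0.135 88 A front [0.0009 0.0102] Y [-0.069  0.069]
top 0.02 21 A front [0.0223 0.0233] Y [-0.068 -0.022]
top 0.04 27 A front [0.0204 0.0228] Y [-0.069  0.045]
top 0.06 38 A front [0.02   0.0209] Y [-0.069  0.069]
top 0.08 52 A front [0.0181 0.0193] Y [-0.068  0.068]
top 0.1 53 A front [0.0167 0.0184] Y [-0.067  0.068]
top 0.12 85 A front [0.0149 0.0174] Y [-0.066  0.067]
top 0.135 207 A front [0.0068 0.0145] Y [-0.068  0.07 ]
```

```bash
python3 - <<'E'
from h import *
c=dict(np.load("sideL.npz")); W=np.linalg.inv(c["world_from_camera"])
def pr(p): q=W[:3,:3]@np.array(p)+W[:3,3]; return (c["fx"]*q[0]/q[2]+c["cx"],c["fy"]*q[1]/q[2]+c["cy"]),q[2]
for z in(.1427,.16,.18,.20,.22): print(z,pr((.578,.2045,z)))
P=cloud(c); d=c["depth"]; im=c["image"]
for v in range(114,136,2):
  print(v,[(u,tuple(P[v,u].round(3).tolist()),int(im[v,u].sum())) for u in(252,254,256)])
E
```

```text
0.1427 ((np.float64(251.75725618129744), np.float64(131.67049001360286)), np.float64(1.5358835870195866))
0.16 ((np.float64(251.7782767387482), np.float64(128.17023552643406)), np.float64(1.5234163182790086))
0.18 ((np.float64(251.80301084568367), np.float64(124.05161645604439)), np.float64(1.5090032908332538))
0.2 ((np.float64(251.82822199756026), np.float64(119.853561875931)), np.float64(1.494590263387499))
0.22 ((np.float64(251.8539241298615), np.float64(115.57375130820651)), np.float64(1.4801772359417442))
114 [(252, (0.579, 0.21, 0.224), 87), (254, (0.583, 0.189, 0.237), 56), (256, (0.592, 0.192, 0.235), 67)]
116 [(252, (0.579, 0.208, 0.215), 64), (254, (0.584, 0.193, 0.226), 62), (256, (0.592, 0.191, 0.226), 54)]
118 [(252, (0.578, 0.201, 0.211), 39), (254, (0.585, 0.197, 0.213), 57), (256, (0.652, 0.486, -0.0), 173)]
120 [(252, (0.576, 0.193, 0.208), 102), (254, (0.586, 0.202, 0.2), 176), (256, (0.648, 0.467, 0.003), 248)]
122 [(252, (0.577, 0.195, 0.197), 95), (254, (0.585, 0.197, 0.194), 169), (256, (0.611, 0.287, 0.126), 680)]
124 [(252, (0.577, 0.197, 0.186), 94), (254, (0.586, 0.199, 0.183), 150), (256, (0.611, 0.285, 0.117), 331)]
126 [(252, (0.576, 0.19, 0.181), 115), (254, (0.603, 0.285, 0.108), 457), (256, (0.61, 0.276, 0.113), 606)]
128 [(252, (0.583, 0.228, 0.143), 161), (254, (0.597, 0.256, 0.12), 537), (256, (0.607, 0.263, 0.114), 596)]
130 [(252, (0.579, 0.206, 0.149), 114), (254, (0.592, 0.232, 0.129), 232), (256, (0.604, 0.247, 0.116), 585)]
132 [(252, (0.576, 0.19, 0.152), 141), (254, (0.588, 0.209, 0.137), 113), (256, (0.603, 0.244, 0.108), 554)]
134 [(252, (0.572, 0.169, 0.159), 221), (254, (0.584, 0.19, 0.141), 109), (256, (0.597, 0.215, 0.121), 352)]
```

```bash
python3 - <<'E'
from h import *
for f,t in(("s1.npz",(.517,-.362,.1977)),("s2.npz",(.6067,.199,.2705)),("sideL.npz",(.578,.2045,.1427))):
    c=dict(np.load(f)); P=cloud(c); im=c["image"].astype(int)
    m=(im.max(-1)<80)&(c["depth"]>0)&(np.hypot(P[...,0]-t[0],P[...,1]-t[1])<.05)&(P[...,2]>t[2]-.03)&(P[...,2]<t[2]+.12)
    q=P[m]-np.array(t)
    print(f)
    for z in np.arange(-.025,.12,.01):
        k=q[abs(q[:,2]-z)<.005]
        if len(k): print(round(z,3),len(k),'x',k[:,0].min().round(3),k[:,0].max().round(3),'y',k[:,1].min().round(3),k[:,1].max().round(3))
E
```

```text
s1.npz
0.035 4 x -0.024 0.021 y -0.013 0.008
0.045 18 x -0.034 0.033 y -0.012 0.011
0.055 21 x -0.037 0.032 y -0.014 -0.002
0.065 18 x -0.036 0.032 y -0.014 0.001
0.075 20 x -0.04 0.037 y -0.014 0.002
0.085 78 x -0.047 0.046 y -0.016 0.009
0.095 61 x -0.047 0.048 y -0.018 0.013
0.105 50 x -0.049 0.048 y -0.022 0.008
0.115 53 x -0.029 0.048 y -0.02 -0.005
s2.npz
-0.025 9 x -0.007 -0.006 y -0.039 0.036
-0.015 11 x -0.008 -0.006 y -0.039 0.033
-0.005 13 x -0.009 -0.006 y -0.041 0.047
0.005 11 x -0.009 -0.007 y -0.043 0.032
0.015 7 x -0.01 -0.006 y -0.036 0.025
0.025 6 x -0.008 -0.008 y -0.044 -0.005
0.035 6 x -0.009 0.01 y -0.044 0.003
0.045 18 x -0.02 0.017 y -0.014 -0.002
0.055 20 x -0.021 0.017 y -0.016 -0.001
0.065 19 x -0.021 0.017 y -0.015 0.006
0.075 22 x -0.035 0.027 y -0.013 -0.003
0.085 53 x -0.04 0.041 y -0.019 0.011
0.095 47 x -0.044 0.045 y -0.018 0.012
0.105 46 x -0.047 0.049 y -0.02 0.009
0.115 49 x -0.047 0.047 y -0.023 0.006
sideL.npz
-0.015 5 x 0.012 0.04 y -0.046 0.016
-0.005 15 x 0.004 0.013 y -0.042 0.025
0.005 9 x -0.002 0.004 y -0.043 0.024
0.015 6 x -0.009 -0.001 y -0.031 0.033
0.025 1 x -0.008 -0.008 y 0.015 0.015
0.035 1 x -0.002 -0.002 y -0.014 -0.014
0.045 12 x -0.012 0.012 y -0.016 -0.002
0.055 13 x -0.013 0.012 y -0.012 -0.002
0.065 13 x -0.013 0.011 y -0.013 -0.004
0.075 20 x -0.029 0.03 y -0.015 0.004
0.085 48 x -0.037 0.034 y -0.021 0.012
0.095 48 x -0.044 0.045 y -0.02 0.013
0.105 40 x -0.048 0.048 y -0.022 0.009
0.115 41 x -0.047 0.048 y -0.021 -0.003
```

The depth profile shows the real fingertips about 35 mm above the reported TCP, so the fingers passed high of the board foot. I back off, go 35 mm lower and push again.

>>> {"op": "jog_arm", "data": {"commands": [{"gripper": -1, "tx": 0, "ty": 0.8, "tz": 0, "twist": 0}, {"gripper": -1, "tx": 0, "ty": 0.8, "tz": 0, "twist": 0}, {"gripper": -1, "tx": 0, "ty": 0, "tz": 0.6, "twist": 0}, {"gripper": -1, "tx": 0, "ty": 0, "tz": 0.5, "twist": 0}, {"gripper": -1, "tx": 0, "ty": 0, "tz": 0, "twist": 0}]}}

```text
clock: 11.82
tcp_pos: [0.624, 0.2047, 0.1057]
orientation: [0.7, 0.714, -0.003, -0.002]
ft_force: [-1.6, -0.4, -0.6]
finger_gap: -0.002
finger_force: 0.0
```

>>> {"op": "jog_arm", "data": {"commands": [{"gripper": -1, "tx": 0, "ty": -0.3, "tz": 0, "twist": 0}, {"gripper": -1, "tx": 0, "ty": -0.3, "tz": 0, "twist": 0}, {"gripper": -1, "tx": 0, "ty": -0.15, "tz": 0, "twist": 0}, {"gripper": -1, "tx": 0, "ty": 0, "tz": 0, "twist": 0}]}}

```text
clock: 12.15
tcp_pos: [0.603, 0.2053, 0.111]
orientation: [0.7, 0.714, 0.0, 0.0]
ft_force: [0.2, 0.2, -0.2]
finger_gap: 0.001
finger_force: 0.0
```

>>> {"op": "jog_arm", "data": {"commands": [{"gripper": -1, "tx": 0, "ty": -0.07, "tz": 0, "twist": 0}, {"gripper": -1, "tx": 0, "ty": 0, "tz": 0, "twist": 0}]}}

```text
clock: 12.32
tcp_pos: [0.6019, 0.2051, 0.1107]
orientation: [0.7, 0.714, 0.001, 0.0]
ft_force: [0.3, 0.5, 0.4]
finger_gap: -0.001
finger_force: 0.0
```

>>> {"op": "jog_arm", "data": {"commands": [{"gripper": -1, "tx": 0, "ty": -0.07, "tz": 0, "twist": 0}, {"gripper": -1, "tx": 0, "ty": 0, "tz": 0, "twist": 0}]}}

```text
clock: 12.48
tcp_pos: [0.5997, 0.2049, 0.1099]
orientation: [0.7, 0.714, 0.0, 0.0]
ft_force: [0.1, 0.2, -0.4]
finger_gap: -0.0
finger_force: 0.0
```

>>> {"op": "jog_arm", "data": {"commands": [{"gripper": -1, "tx": 0, "ty": -0.07, "tz": 0, "twist": 0}, {"gripper": -1, "tx": 0, "ty": 0, "tz": 0, "twist": 0}]}}

```text
clock: 12.65
tcp_pos: [0.5974, 0.2048, 0.1096]
orientation: [0.7, 0.714, -0.0, -0.0]
ft_force: [-0.5, 0.4, -0.5]
finger_gap: -0.001
finger_force: 0.0
```

>>> {"op": "jog_arm", "data": {"commands": [{"gripper": -1, "tx": 0, "ty": -0.07, "tz": 0, "twist": 0}, {"gripper": -1, "tx": 0, "ty": 0, "tz": 0, "twist": 0}]}}

```text
clock: 12.82
tcp_pos: [0.5952, 0.2048, 0.1095]
orientation: [0.7, 0.714, -0.0, -0.0]
ft_force: [0.2, -0.3, 0.3]
finger_gap: 0.002
finger_force: 0.0
```

>>> {"op": "jog_arm", "data": {"commands": [{"gripper": -1, "tx": 0, "ty": -0.05, "tz": 0, "twist": 0}, {"gripper": -1, "tx": 0, "ty": 0, "tz": 0, "twist": 0}]}}

```text
clock: 12.98
tcp_pos: [0.5938, 0.2048, 0.1096]
orientation: [0.7, 0.714, -0.0, -0.0]
ft_force: [-0.5, 0.8, -0.8]
finger_gap: 0.003
finger_force: 0.0
```

>>> {"op": "jog_arm", "data": {"commands": [{"gripper": -1, "tx": 0, "ty": -0.05, "tz": 0, "twist": 0}, {"gripper": -1, "tx": 0, "ty": 0, "tz": 0, "twist": 0}]}}

```text
clock: 13.15
tcp_pos: [0.5923, 0.2048, 0.1097]
orientation: [0.7, 0.714, -0.0, -0.0]
ft_force: [0.6, 0.2, 0.6]
finger_gap: -0.005
finger_force: 0.0
```

```bash
python3 look.py | grep "^[0-9]\|front"|cut -c1-60
```

```text
13.15 [0.5923 0.2048 0.1097] [0.6 0.2 0.6] 0.0 -0.0051785835
side 0.02 9 A front [0.0185 0.0189] Y [-0.063 -0.024]
side 0.04 27 A front [-0.0044  0.0174] Y [-0.069  0.041]
side 0.06 27 A front [-0.0096  0.0169] Y [-0.069 -0.022]
side 0.08 28 A front [-0.0154  0.0149] Y [-0.069  0.044]
side 0.1 35 A front [-0.0156  0.0146] Y [-0.069  0.06 ]
side 0.12 44 A front [-0.0159  0.0134] Y [-0.066  0.063]
side 0.135 90 A front [0.0034 0.0114] Y [-0.067  0.068]
top 0.02 27 A front [0.0224 0.0234] Y [-0.069  0.068]
top 0.04 38 A front [0.0206 0.0225] Y [-0.069  0.067]
top 0.06 45 A front [0.0197 0.0209] Y [-0.069  0.068]
top 0.08 60 A front [0.0184 0.0194] Y [-0.068  0.069]
top 0.1 49 A front [0.0171 0.0188] Y [-0.067  0.067]
top 0.12 65 A front [0.0149 0.017 ] Y [-0.068  0.068]
top 0.135 148 A front [0.0099 0.015 ] Y [-0.068  0.069]
```

>>> {"op": "jog_arm", "data": {"commands": [{"gripper": -1, "tx": 0, "ty": -0.05, "tz": 0, "twist": 0}, {"gripper": -1, "tx": 0, "ty": 0, "tz": 0, "twist": 0}]}}

```text
clock: 13.42
tcp_pos: [0.5908, 0.2047, 0.1097]
orientation: [0.7, 0.714, -0.0, -0.0]
ft_force: [0.7, -0.3, 0.3]
finger_gap: -0.0
finger_force: 0.0
```

>>> {"op": "jog_arm", "data": {"commands": [{"gripper": -1, "tx": 0, "ty": -0.05, "tz": 0, "twist": 0}, {"gripper": -1, "tx": 0, "ty": 0, "tz": 0, "twist": 0}]}}

```text
clock: 13.58
tcp_pos: [0.5901, 0.2047, 0.11]
orientation: [0.7, 0.714, 0.001, 0.0]
ft_force: [1.1, -0.0, -0.2]
finger_gap: 0.0
finger_force: 0.5
```

>>> {"op": "jog_arm", "data": {"commands": [{"gripper": -1, "tx": 0, "ty": -0.05, "tz": 0, "twist": 0}, {"gripper": -1, "tx": 0, "ty": 0, "tz": 0, "twist": 0}]}}

```text
clock: 13.75
tcp_pos: [0.5894, 0.2046, 0.1104]
orientation: [0.7, 0.714, 0.001, 0.001]
ft_force: [3.6, -0.1, -1.0]
finger_gap: -0.001
finger_force: 1.2
```

>>> {"op": "jog_arm", "data": {"commands": [{"gripper": -1, "tx": 0, "ty": -0.05, "tz": 0, "twist": 0}, {"gripper": -1, "tx": 0, "ty": 0, "tz": 0, "twist": 0}]}}

```text
clock: 13.92
tcp_pos: [0.5892, 0.2047, 0.111]
orientation: [0.7, 0.714, 0.002, 0.002]
ft_force: [6.0, -0.8, 0.4]
finger_gap: 0.001
finger_force: 1.9
```

```bash
python3 look.py | grep "^[0-9]\|front"|cut -c1-60
```

```text
13.9167 [0.5892 0.2047 0.111 ] [ 6.  -0.8  0.4] 1.8549750745
side 0.02 11 A front [0.0177 0.0186] Y [-0.07  -0.024]
side 0.04 22 A front [-0.0058  0.0176] Y [-0.069 -0.03 ]
side 0.06 24 A front [-0.0097  0.0162] Y [-0.064  0.011]
side 0.08 29 A front [-0.0112  0.015 ] Y [-0.065  0.043]
side 0.1 29 A front [-0.0169  0.0142] Y [-0.069  0.045]
side 0.12 38 A front [-0.016   0.0258] Y [-0.064  0.065]
side 0.135 93 A front [0.003  0.0116] Y [-0.069  0.068]
top 0.02 28 A front [0.0213 0.0228] Y [-0.068  0.068]
top 0.04 36 A front [0.02   0.0214] Y [-0.069  0.068]
top 0.06 43 A front [0.02   0.0208] Y [-0.067  0.068]
top 0.08 50 A front [0.0183 0.0201] Y [-0.067  0.066]
top 0.1 56 A front [0.017  0.0189] Y [-0.068  0.068]
top 0.12 65 A front [0.0157 0.0173] Y [-0.066  0.068]
top 0.135 179 A front [0.0076 0.0147] Y [-0.068  0.069]
```

```bash
python3 - <<'E'
from h import *
for n in("side","top"):
  for f in(n+"0.npz",n+"L.npz"):
    c=dict(np.load(f)); q=cloud(c)[c["depth"]>0]
    X=q[:,0]+(q[:,1]-.206)*np.sin(np.radians(1.2))-.5855; Z=q[:,2]-.1025; A=.866*X+.5*Z; B=-.5*X+.866*Z; Y=q[:,1]-.206
    lo,hi=(-.008,.006) if f.endswith("0.npz") else (.009,.028)
    R=(abs(abs(Y)-.05)<.014)&(A>lo)&(A<hi)
    r=[]
    for b in np.arange(.015,.085 if "0." in f else .125,.01):
        m=R&(abs(B-b)<.005)
        if m.sum()>2: r.append((b,np.percentile(A[m],80)))
    r=np.array(r); print(f,np.polyfit(r[:,0],r[:,1],1).round(4),(r[:,1]*1000).round(1))
E
```

```text
side0.npz [-0.0119 -0.001 ] [-1.2 -1.1 -1.1 -1.8 -2.5 -0.9 -2.2 -1.9]
sideL.npz [-0.0557  0.0197] [18.5 18.3 17.9 17.1 17.  16.1 16.4 14.4 14.4 13.7 13.2]
top0.npz [-0.0042  0.0024] [2.1 2.7 2.  1.9 2.3 2.2 3.  1.3]
topL.npz [-0.0475  0.0232] [22.4 21.7 21.6 21.2 20.8 20.1 19.4 19.7 19.1 18.1 17.1]
```

>>> {"op": "jog_arm", "data": {"commands": [{"gripper": -1, "tx": 0, "ty": -0.08, "tz": 0, "twist": 0}, {"gripper": -1, "tx": 0, "ty": 0, "tz": 0, "twist": 0}]}}

```text
clock: 14.18
tcp_pos: [0.5889, 0.2046, 0.1119]
orientation: [0.7, 0.714, 0.004, 0.003]
ft_force: [10.8, -0.0, 0.6]
finger_gap: -0.0
finger_force: 2.8
```

>>> {"op": "jog_arm", "data": {"commands": [{"gripper": -1, "tx": 0, "ty": -0.08, "tz": 0, "twist": 0}, {"gripper": -1, "tx": 0, "ty": 0, "tz": 0, "twist": 0}]}}

```text
clock: 14.35
tcp_pos: [0.5883, 0.2046, 0.1129]
orientation: [0.7, 0.714, 0.006, 0.005]
ft_force: [12.5, -0.1, 1.1]
finger_gap: -0.0
finger_force: 3.7
```

>>> {"op": "jog_arm", "data": {"commands": [{"gripper": -1, "tx": 0, "ty": -0.06, "tz": 0, "twist": 0}, {"gripper": -1, "tx": 0, "ty": 0, "tz": 0, "twist": 0}]}}

```text
clock: 14.52
tcp_pos: [0.5879, 0.2047, 0.1137]
orientation: [0.7, 0.714, 0.007, 0.006]
ft_force: [14.7, -0.4, 1.2]
finger_gap: 0.0
finger_force: 4.5
```

```bash
python3 look.py | grep "^[0-9]\|front"|cut -c1-60
```

```text
14.5167 [0.5879 0.2047 0.1137] [14.7 -0.4  1.2] 4.4798837229
side 0.02 13 A front [0.017 0.019] Y [-0.07  -0.023]
side 0.04 20 A front [-0.0091  0.0176] Y [-0.061  0.03 ]
side 0.06 29 A front [-0.0147  0.0163] Y [-0.066  0.025]
side 0.08 28 A front [-0.0123  0.015 ] Y [-0.069  0.043]
side 0.1 36 A front [-0.0152  0.0285] Y [-0.068  0.057]
side 0.12 40 A front [-0.0156  0.013 ] Y [-0.067  0.066]
side 0.135 97 A front [0.0021 0.0114] Y [-0.068  0.068]
top 0.02 20 A front [0.0222 0.023 ] Y [-0.069 -0.023]
top 0.04 33 A front [0.0201 0.0219] Y [-0.068  0.066]
top 0.06 41 A front [0.0201 0.0208] Y [-0.067  0.068]
top 0.08 53 A front [0.0181 0.0201] Y [-0.067  0.066]
top 0.1 58 A front [0.0164 0.0185] Y [-0.068  0.067]
top 0.12 76 A front [0.015  0.0173] Y [-0.065  0.067]
top 0.135 188 A front [0.0072 0.0144] Y [-0.068  0.069]
```

>>> {"op": "jog_arm", "data": {"commands": [{"gripper": -1, "tx": 0, "ty": 0.3, "tz": 0, "twist": 0}, {"gripper": -1, "tx": 0, "ty": 0.7, "tz": 0, "twist": 0}, {"gripper": -1, "tx": 0, "ty": 0.5, "tz": -0.8, "twist": 0}, {"gripper": -1, "tx": 0, "ty": 0, "tz": -1, "twist": 0}, {"gripper": -1, "tx": 0, "ty": 0, "tz": -1, "twist": 0}]}}

```text
clock: 15.03
tcp_pos: [0.6234, 0.205, 0.1923]
orientation: [0.7, 0.714, -0.003, -0.002]
ft_force: [0.5, -0.1, 0.3]
finger_gap: -0.0
finger_force: 0.0
```

>>> {"op": "jog_arm", "data": {"commands": [{"gripper": -1, "tx": -0.5, "ty": 0, "tz": -0.7, "twist": 0}, {"gripper": -1, "tx": -1, "ty": 0, "tz": 0, "twist": 0}, {"gripper": -1, "tx": -1, "ty": 0, "tz": 0, "twist": 0}, {"gripper": -1, "tx": -1, "ty": 0, "tz": 0, "twist": 0}, {"gripper": -1, "tx": -1, "ty": 0, "tz": 0, "twist": 0}]}}

```text
clock: 15.45
tcp_pos: [0.6262, 0.0696, 0.2141]
orientation: [0.7, 0.714, -0.001, -0.001]
ft_force: [0.2, -0.3, -0.2]
finger_gap: 0.002
finger_force: 0.0
```

>>> {"op": "jog_arm", "data": {"commands": [{"gripper": -1, "tx": -1, "ty": 0, "tz": 0, "twist": 0}, {"gripper": -1, "tx": -1, "ty": 0, "tz": 0, "twist": 0}, {"gripper": -1, "tx": -1, "ty": 0, "tz": 0, "twist": 0}, {"gripper": -1, "tx": -1, "ty": 0, "tz": 0, "twist": 0}, {"gripper": -1, "tx": 0, "ty": 0, "tz": 0, "twist": 0}]}}

```text
clock: 15.87
tcp_pos: [0.6288, -0.0549, 0.2138]
orientation: [0.702, 0.712, -0.002, -0.0]
ft_force: [-0.2, 0.3, 0.8]
finger_gap: -0.0
finger_force: 0.0
```

```bash
python3 look.py | grep "^[0-9]\|front"|cut -c1-60; python3 - <<'E'
from h import *
for n in("side","top"):
  for f in(n+"0.npz",n+"L.npz"):
    c=dict(np.load(f)); P=cloud(c); q=P[c["depth"]>0]; im=c["image"][c["depth"]>0].astype(int)
    org=(im[:,0]>130)&(im[:,0]-im[:,1]>50)&(im[:,2]<100)&(abs(q[:,1]+.05)<.07)&(abs(q[:,0]-.56)<.06)&(q[:,2]>.06)&(q[:,2]<.2)
    g=q[org]; k=np.polyfit(g[:,1],g[:,0],1); 
    print(f,len(g),'x@-.05',np.polyval(k,-.05).round(4),'y',g[:,1].min().round(3),g[:,1].max().round(3),[ (y,np.percentile(g[abs(g[:,1]-y)<.008][:,2],85).round(4)) for y in(-.07,-.05,-.03) if (abs(g[:,1]-y)<.008).sum()>2])
    X=q[:,0]+(q[:,1]-.206)*np.sin(np.radians(1.2))-.5855; Z=q[:,2]-.1025; A=.866*X+.5*Z; B=-.5*X+.866*Z; Y=q[:,1]-.206
    m=(Y<-.09)&(Y>-.115)&(A>-.03)&(A<.05)&(B>0)&(B<.12); print('  bar top B',np.percentile(B[m],[90,98]).round(4), 'ledge B',np.median(B[(A>.028)&(A<.033)&(abs(B)<.02)&(abs(Y)<.08)]).round(4))
E
```

```text
15.8667 [ 0.6288 -0.0549  0.2138] [-0.2  0.3  0.8] 0.0 -0.00
side 0.02 19 A front [0.0182 0.0194] Y [-0.069  0.061]
side 0.04 27 A front [-0.0046  0.0179] Y [-0.066  0.061]
side 0.06 34 A front [-0.0064  0.0172] Y [-0.065  0.066]
side 0.08 40 A front [-0.0032  0.0155] Y [-0.069  0.065]
side 0.1 35 A front [-0.0147  0.0146] Y [-0.067  0.06 ]
side 0.12 48 A front [-0.0133  0.0134] Y [-0.067  0.062]
side 0.135 88 A front [0.0025 0.0113] Y [-0.068  0.068]
top 0.02 43 A front [0.0221 0.0235] Y [-0.068  0.066]
top 0.04 45 A front [0.0207 0.0219] Y [-0.069  0.067]
top 0.06 52 A front [0.0199 0.0208] Y [-0.068  0.067]
top 0.08 58 A front [0.0181 0.0194] Y [-0.069  0.067]
top 0.1 60 A front [0.017  0.0185] Y [-0.068  0.063]
top 0.12 93 A front [0.015  0.0172] Y [-0.068  0.066]
top 0.135 242 A front [0.0065 0.0148] Y [-0.068  0.069]
side0.npz 60 x@-.05 0.5541 y -0.084 -0.018 [(-0.07, np.float64(0.1726)), (-0.05, np.float64(0.1693)), (-0.03, np.float64(0.1643))]
  bar top B [0.0655 0.0688] ledge B 0.0018
sideL.npz 53 x@-.05 0.5536 y -0.083 -0.03 [(-0.07, np.float64(0.1717)), (-0.05, np.float64(0.169)), (-0.03, np.float64(0.1645))]
  bar top B [0.065  0.0666] ledge B -0.0004
top0.npz 152 x@-.05 0.5568 y -0.08 -0.012 [(-0.07, np.float64(0.1742)), (-0.05, np.float64(0.1711)), (-0.03, np.float64(0.1671))]
  bar top B [0.0671 0.0713] ledge B 0.0012Traceback (most recent call last):
  File "<stdin>", line 6, in <module>
    raise TypeError("expected non-empty vector for x")
TypeError: expected non-empty vector for x
```

The board stays put and the ledge has not moved. The grip's centre is at about (0.555, −0.048) with its top at z 0.171; with the 35 mm tip offset, contact should come at TCP z of about 0.136.

>>> {"op": "jog_arm", "data": {"commands": [{"gripper": -1, "tx": 0.1, "ty": -0.8, "tz": 0, "twist": 0}, {"gripper": -1, "tx": 0.1, "ty": -0.8, "tz": 0, "twist": 0}, {"gripper": -1, "tx": 0.1, "ty": -0.8, "tz": 0.7, "twist": 0}, {"gripper": -1, "tx": 0, "ty": 0, "tz": 0.9, "twist": 0}, {"gripper": -1, "tx": 0, "ty": 0, "tz": 0.7, "twist": 0}]}}

```text
clock: 16.38
tcp_pos: [0.5557, -0.0396, 0.1445]
orientation: [0.699, 0.715, -0.0, -0.001]
ft_force: [-0.2, -0.1, 0.2]
finger_gap: 0.007
finger_force: 0.0
```

>>> {"op": "jog_arm", "data": {"commands": [{"gripper": -1, "tx": 0, "ty": 0, "tz": 0, "twist": 0}, {"gripper": -1, "tx": 0, "ty": 0, "tz": 0.1, "twist": 0}]}}

```text
clock: 16.55
tcp_pos: [0.5569, -0.0404, 0.142]
orientation: [0.699, 0.715, -0.001, -0.001]
ft_force: [0.9, -0.3, 0.2]
finger_gap: 0.001
finger_force: 0.0
```

>>> {"op": "jog_arm", "data": {"commands": [{"gripper": -1, "tx": -0.27, "ty": -0.03, "tz": 0, "twist": 0}, {"gripper": -1, "tx": 0, "ty": 0, "tz": 0.1, "twist": 0}, {"gripper": -1, "tx": 0, "ty": 0, "tz": 0, "twist": 0}]}}

```text
clock: 16.8
tcp_pos: [0.5583, -0.0507, 0.1408]
orientation: [0.7, 0.714, 0.001, 0.001]
ft_force: [-0.8, 0.3, -0.6]
finger_gap: 0.002
finger_force: 0.0
```

>>> {"op": "jog_arm", "data": {"commands": [{"gripper": -1, "tx": 0, "ty": 0, "tz": 0.08, "twist": 0}, {"gripper": -1, "tx": 0, "ty": 0, "tz": 0.08, "twist": 0}, {"gripper": -1, "tx": 0, "ty": 0, "tz": 0, "twist": 0}]}}

```text
clock: 17.05
tcp_pos: [0.5585, -0.0507, 0.1358]
orientation: [0.7, 0.714, 0.001, 0.001]
ft_force: [1.3, -0.8, 3.1]
finger_gap: 0.001
finger_force: 1.4
```

>>> {"op": "jog_arm", "data": {"commands": [{"gripper": -1, "tx": 0, "ty": 0, "tz": 0.08, "twist": 0}, {"gripper": -1, "tx": 0, "ty": 0, "tz": 0.08, "twist": 0}, {"gripper": -1, "tx": 0, "ty": 0, "tz": 0, "twist": 0}]}}

```text
clock: 17.3
tcp_pos: [0.5592, -0.0508, 0.1314]
orientation: [0.7, 0.714, 0.001, 0.002]
ft_force: [3.3, -0.1, 4.9]
finger_gap: 0.0
finger_force: 2.2
```

>>> {"op": "jog_arm", "data": {"commands": [{"gripper": -1, "tx": 0, "ty": 0.14, "tz": 0.25, "twist": 0}, {"gripper": -1, "tx": 0, "ty": 0.14, "tz": 0.25, "twist": 0}, {"gripper": -1, "tx": 0, "ty": 0.14, "tz": 0.25, "twist": 0}, {"gripper": -1, "tx": 0, "ty": 0.14, "tz": 0.25, "twist": 0}, {"gripper": -1, "tx": 0, "ty": 0.1, "tz": 0.2, "twist": 0}]}}

```text
clock: 17.72
tcp_pos: [0.5783, -0.0506, 0.0965]
orientation: [0.7, 0.714, 0.0, 0.001]
ft_force: [-3.7, -1.2, 16.8]
finger_gap: 0.004
finger_force: 8.8
```

>>> {"op": "jog_arm", "data": {"commands": [{"gripper": -1, "tx": 0, "ty": 0, "tz": 0, "twist": 0}, {"gripper": -1, "tx": 0, "ty": 0, "tz": 0, "twist": 0}]}}

```text
clock: 17.88
tcp_pos: [0.5783, -0.0506, 0.0965]
orientation: [0.7, 0.714, 0.0, 0.001]
ft_force: [-1.8, -3.4, 14.0]
finger_gap: -0.002
finger_force: 7.2
```

>>> {"op": "jog_arm", "data": {"commands": [{"gripper": -1, "tx": 0, "ty": 0.05, "tz": 0.1, "twist": 0}, {"gripper": -1, "tx": 0, "ty": 0.05, "tz": 0.1, "twist": 0}, {"gripper": -1, "tx": 0, "ty": 0, "tz": 0, "twist": 0}]}}

```text
clock: 18.13
tcp_pos: [0.5797, -0.0504, 0.0942]
orientation: [0.7, 0.714, -0.001, -0.0]
ft_force: [-14.6, -0.5, 33.9]
finger_gap: 0.002
finger_force: 16.4
```

>>> {"op": "jog_arm", "data": {"commands": [{"gripper": -1, "tx": 0, "ty": 0, "tz": 0.1, "twist": 0}, {"gripper": -1, "tx": 0, "ty": 0, "tz": 0.1, "twist": 0}, {"gripper": -1, "tx": 0, "ty": 0, "tz": 0, "twist": 0}]}}

```text
clock: 18.38
tcp_pos: [0.5801, -0.0504, 0.0935]
orientation: [0.699, 0.715, -0.001, 0.0]
ft_force: [-24.8, 0.4, 58.1]
finger_gap: 0.002
finger_force: 27.9
```

>>> {"op": "jog_arm", "data": {"commands": [{"gripper": -1, "tx": 0, "ty": 0, "tz": -0.3, "twist": 0}, {"gripper": -1, "tx": 0, "ty": -0.19, "tz": -0.4, "twist": 0}, {"gripper": -1, "tx": 0, "ty": -0.19, "tz": -0.4, "twist": 0}, {"gripper": -1, "tx": 0, "ty": -0.19, "tz": -0.4, "twist": 0}, {"gripper": -1, "tx": 0, "ty": -0.19, "tz": -0.5, "twist": 0}]}}

```text
clock: 18.8
tcp_pos: [0.5551, -0.049, 0.1411]
orientation: [0.7, 0.714, -0.001, -0.002]
ft_force: [-0.1, -0.1, 0.5]
finger_gap: 0.002
finger_force: 0.0
```

>>> {"op": "jog_arm", "data": {"commands": [{"gripper": -1, "tx": 0, "ty": 0, "tz": -0.1, "twist": 0}, {"gripper": -1, "tx": 0, "ty": 0, "tz": 0, "twist": 0}]}}

```text
clock: 18.97
tcp_pos: [0.557, -0.0499, 0.1453]
orientation: [0.7, 0.714, 0.0, 0.0]
ft_force: [1.3, 0.0, -0.8]
finger_gap: -0.001
finger_force: 0.0
```

```bash
cat > lift.py <<'E'
from rig import telemetry, viewer
from h import *
s=telemetry.state();print(s["clock"],s["tcp_pos"].round(4))
for n in("side","top"):
  cL=viewer.capture(n); np.savez(n+"L.npz",**cL)
  for f,c in((n+"0",dict(np.load(n+"0.npz"))),(n+"now",cL)):
    P=cloud(c); ok=c["depth"]>0; q=P[ok]; im=c["image"][ok].astype(int)
    X=q[:,0]+(q[:,1]-.206)*np.sin(np.radians(1.2))-.5855; Z=q[:,2]-.1025; A=.866*X+.5*Z; B=-.5*X+.866*Z; Y=q[:,1]-.206
    lip=B[(A>.030)&(A<.044)&(abs(Y)<.075)&(B>-.02)&(B<.1)]
    h,e=np.histogram(lip,np.arange(-.02,.1,.002)); 
    bar=B[(Y<-.094)&(Y>-.113)&(A>-.03)&(A<.03)&(B>0)&(B<.16)]
    fr=(abs(abs(Y)-.045)<.025)&(A>.009)&(A<.03)&(B>.03)&(B<.2)
    brd=B[fr]; fa=np.polyfit(B[fr],A[fr],1) if fr.sum()>50 else [0,0]
    org=(im[:,0]>130)&(im[:,0]-im[:,1]>50)&(im[:,2]<100)&(abs(q[:,1]+.05)<.05)&(abs(q[:,0]-.57)<.06)&(q[:,2]>.06)&(q[:,2]<.2)
    print(f,'lip B p50/95',np.percentile(lip,[50,95]).round(4),'bar98',np.percentile(bar,98).round(4),'boardtop',np.percentile(brd,99).round(4) if len(brd) else 0,'board slope',np.round(fa[0],3),'grip z',np.percentile(q[org][:,2],[50,95]).round(4) if org.sum()>5 else None)
E
python3 lift.py
```

```text
18.9667 [ 0.557  -0.0499  0.1453]
side0 lip B p50/95 [0.005  0.0112] bar98 0.0689 boardtop 0 board slope 0 grip z [0.167  0.1729]Traceback (most recent call last):
  File "lift.py", line 15, in <module>
    print(f,'lip B p50/95',np.percentile(lip,[50,95]).round(4),'bar98',np.percentile(bar,98).round(4),'boardtop',np.percentile(brd,99).round(4) if len(brd) else 0,'board slope',np.round(fa[0],3),'grip z',np.percentile(q[org][:,2],[50,95]).round(4) if org.sum()>5 else None)
                           ~~~~~~~~~~~~~^^^^^^^^^^^^^
    return _quantile_unchecked(
        a, q, axis, out, overwrite_input, method, keepdims, weights)
    return _ureduce(a,
                    func=_quantile_ureduce_func,
    ...<5 lines>...
                    overwrite_input=overwrite_input,
                    method=method)
    r = func(a, **kwargs)
    result = _quantile(arr,
                       quantiles=q,
    ...<2 lines>...
                       out=out,
                       weights=wgt)
    slices_having_nans = np.isnan(arr[-1, ...])
                                  ~~~^^^^^^^^^
IndexError: index -1 is out of bounds for axis 0 with size 0
```

```bash
sed -i 's/^from h import \*/from h import *\npc=lambda a,p: np.percentile(a,p).round(4) if len(a)>3 else None/; s/np.percentile(lip,\[50,95\]).round(4)/pc(lip,[50,95])/; s/np.percentile(bar,98).round(4)/pc(bar,98)/' lift.py; python3 lift.py; python3 - <<'E'
from h import *
a=np.load('sideL.npz')['image'][80:220,190:330,::-1]; b=np.load('topL.npz')['image'][120:250,110:290,::-1]
cv2.imwrite('pics/str.png',np.hstack([cv2.resize(a,(380,380)),cv2.resize(b,(420,380))]))
E
```

```text
19.0167 [ 0.5566 -0.0498  0.1443]
side0 lip B p50/95 [0.005  0.0112] bar98 0.0689 boardtop 0 board slope 0 grip z [0.167  0.1729]
sidenow lip B p50/95 None bar98 None boardtop 0.1476 board slope -0.071 grip z None
top0 lip B p50/95 [0.0026 0.0106] bar98 0.0715 boardtop 0 board slope 0 grip z [0.1667 0.1739]
topnow lip B p50/95 [0.0086 0.0158] bar98 0.0732 boardtop 0.1487 board slope -0.072 grip z None
```

View pics/str.png

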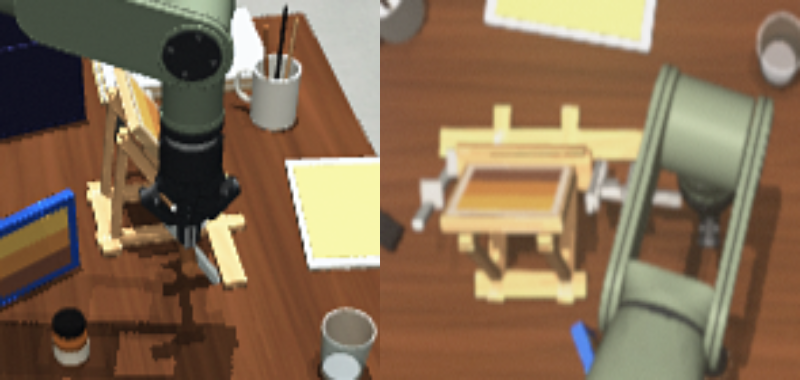

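The left half shows the gripper over the grip at (190,235). The right half shows the board still centred on the raised ledge at (515,195). The top-view lip rose about 5–6 mm on the first stroke, so the lift should now be at 0.012. Four more strokes follow, starting with the second.

>>> {"op": "jog_arm", "data": {"commands": [{"gripper": -1, "tx": 0, "ty": 0, "tz": 0.34, "twist": 0}, {"gripper": -1, "tx": 0, "ty": 0.2, "tz": 0.39, "twist": 0}, {"gripper": -1, "tx": 0, "ty": 0.2, "tz": 0.39, "twist": 0}, {"gripper": -1, "tx": 0, "ty": 0.2, "tz": 0.39, "twist": 0}, {"gripper": -1, "tx": 0, "ty": 0.2, "tz": 0.39, "twist": 0}]}}

```text
clock: 19.53
tcp_pos: [0.5814, -0.051, 0.0923]
orientation: [0.7, 0.714, -0.002, -0.0]
ft_force: [-43.2, 2.3, 107.8]
finger_gap: 0.0
finger_force: 52.0
```

>>> {"op": "jog_arm", "data": {"commands": [{"gripper": -1, "tx": 0, "ty": 0, "tz": 0, "twist": 0}, {"gripper": -1, "tx": 0, "ty": 0, "tz": 0.05, "twist": 0}, {"gripper": -1, "tx": 0, "ty": 0, "tz": 0, "twist": 0}]}}

```text
clock: 19.78
tcp_pos: [0.5835, -0.0515, 0.0938]
orientation: [0.7, 0.714, -0.0, 0.002]
ft_force: [-13.3, -0.9, 39.2]
finger_gap: -0.004
finger_force: 18.9
```

>>> {"op": "jog_arm", "data": {"commands": [{"gripper": -1, "tx": 0, "ty": 0, "tz": -0.35, "twist": 0}, {"gripper": -1, "tx": 0, "ty": -0.2, "tz": -0.4, "twist": 0}, {"gripper": -1, "tx": 0, "ty": -0.2, "tz": -0.4, "twist": 0}, {"gripper": -1, "tx": 0, "ty": -0.2, "tz": -0.4, "twist": 0}, {"gripper": -1, "tx": 0, "ty": -0.2, "tz": -0.4, "twist": 0}]}}

```text
clock: 20.2
tcp_pos: [0.5562, -0.0496, 0.1437]
orientation: [0.7, 0.714, -0.001, -0.001]
ft_force: [0.1, 0.1, -0.4]
finger_gap: -0.002
finger_force: 0.0
```

>>> {"op": "jog_arm", "data": {"commands": [{"gripper": -1, "tx": 0, "ty": 0, "tz": 0, "twist": 0}, {"gripper": -1, "tx": 0, "ty": 0, "tz": 0, "twist": 0}]}}

```text
clock: 20.37
tcp_pos: [0.5571, -0.0502, 0.1445]
orientation: [0.7, 0.714, -0.0, -0.0]
ft_force: [-0.2, -0.2, -0.6]
finger_gap: -0.003
finger_force: 0.0
```

```bash
python3 lift.py | grep -v side
```

```text
20.3667 [ 0.5571 -0.0502  0.1445]
top0 lip B p50/95 [0.0026 0.0106] bar98 0.0715 boardtop 0 board slope 0 grip z [0.1667 0.1739]
topnow lip B p50/95 [0.0204 0.0276] bar98 0.0857 boardtop 0.16 board slope -0.068 grip z None
```

The tooth gave exactly +12 mm, but the impact peak was 108 N, so the next strokes end more gently.

>>> {"op": "jog_arm", "data": {"commands": [{"gripper": -1, "tx": 0, "ty": 0, "tz": 0.3, "twist": 0}, {"gripper": -1, "tx": 0, "ty": 0.15, "tz": 0.27, "twist": 0}, {"gripper": -1, "tx": 0, "ty": 0.15, "tz": 0.27, "twist": 0}, {"gripper": -1, "tx": 0, "ty": 0.15, "tz": 0.27, "twist": 0}, {"gripper": -1, "tx": 0, "ty": 0.13, "tz": 0.25, "twist": 0}]}}

```text
clock: 20.88
tcp_pos: [0.575, -0.0516, 0.1051]
orientation: [0.7, 0.714, -0.001, 0.001]
ft_force: [-5.6, -3.4, 13.9]
finger_gap: 0.001
finger_force: 7.5
```

>>> {"op": "jog_arm", "data": {"commands": [{"gripper": -1, "tx": 0, "ty": 0.1, "tz": 0.2, "twist": 0}, {"gripper": -1, "tx": 0, "ty": 0.06, "tz": 0.12, "twist": 0}, {"gripper": -1, "tx": 0, "ty": 0.06, "tz": 0.12, "twist": 0}, {"gripper": -1, "tx": 0, "ty": 0, "tz": 0.12, "twist": 0}, {"gripper": -1, "tx": 0, "ty": 0, "tz": 0.03, "twist": 0}]}}

```text
clock: 21.3
tcp_pos: [0.5816, -0.051, 0.0937]
orientation: [0.7, 0.714, -0.001, 0.0]
ft_force: [-19.1, -1.4, 44.9]
finger_gap: 0.001
finger_force: 22.0
```

>>> {"op": "jog_arm", "data": {"commands": [{"gripper": -1, "tx": 0, "ty": 0, "tz": -0.35, "twist": 0}, {"gripper": -1, "tx": 0, "ty": -0.2, "tz": -0.4, "twist": 0}, {"gripper": -1, "tx": 0, "ty": -0.2, "tz": -0.4, "twist": 0}, {"gripper": -1, "tx": 0, "ty": -0.2, "tz": -0.4, "twist": 0}, {"gripper": -1, "tx": 0, "ty": -0.2, "tz": -0.4, "twist": 0}]}}

```text
clock: 21.72
tcp_pos: [0.5564, -0.0495, 0.1441]
orientation: [0.7, 0.714, -0.0, -0.001]
ft_force: [0.4, 1.2, 0.4]
finger_gap: -0.002
finger_force: 0.0
```

>>> {"op": "jog_arm", "data": {"commands": [{"gripper": -1, "tx": 0, "ty": 0, "tz": 0, "twist": 0}, {"gripper": -1, "tx": 0, "ty": 0, "tz": 0, "twist": 0}]}}

```text
clock: 21.88
tcp_pos: [0.5572, -0.0501, 0.1447]
orientation: [0.7, 0.714, 0.0, 0.0]
ft_force: [0.2, 0.4, -0.1]
finger_gap: 0.001
finger_force: 0.0
```

```bash
python3 lift.py | grep -v side
```

```text
21.8833 [ 0.5572 -0.0501  0.1447]
top0 lip B p50/95 [0.0026 0.0106] bar98 0.0715 boardtop 0 board slope 0 grip z [0.1667 0.1739]
topnow lip B p50/95 [0.0315 0.0391] bar98 0.0998 boardtop 0.1724 board slope -0.069 grip z None
```

Another +12 mm, giving 0.036. Fourth stroke.

>>> {"op": "jog_arm", "data": {"commands": [{"gripper": -1, "tx": 0, "ty": 0, "tz": 0.3, "twist": 0}, {"gripper": -1, "tx": 0, "ty": 0.15, "tz": 0.27, "twist": 0}, {"gripper": -1, "tx": 0, "ty": 0.15, "tz": 0.27, "twist": 0}, {"gripper": -1, "tx": 0, "ty": 0.15, "tz": 0.27, "twist": 0}, {"gripper": -1, "tx": 0, "ty": 0.13, "tz": 0.25, "twist": 0}]}}

```text
clock: 22.4
tcp_pos: [0.5751, -0.0515, 0.1051]
orientation: [0.7, 0.714, -0.001, 0.001]
ft_force: [-5.6, -3.2, 15.8]
finger_gap: -0.003
finger_force: 7.5
```

>>> {"op": "jog_arm", "data": {"commands": [{"gripper": -1, "tx": 0, "ty": 0.1, "tz": 0.2, "twist": 0}, {"gripper": -1, "tx": 0, "ty": 0.06, "tz": 0.12, "twist": 0}, {"gripper": -1, "tx": 0, "ty": 0.06, "tz": 0.12, "twist": 0}, {"gripper": -1, "tx": 0, "ty": 0, "tz": 0.12, "twist": 0}, {"gripper": -1, "tx": 0, "ty": 0, "tz": 0.03, "twist": 0}]}}

```text
clock: 22.82
tcp_pos: [0.5817, -0.0509, 0.0938]
orientation: [0.7, 0.714, -0.001, 0.0]
ft_force: [-19.2, -0.9, 45.2]
finger_gap: -0.003
finger_force: 22.0
```

>>> {"op": "jog_arm", "data": {"commands": [{"gripper": -1, "tx": 0, "ty": 0, "tz": -0.35, "twist": 0}, {"gripper": -1, "tx": 0, "ty": -0.2, "tz": -0.4, "twist": 0}, {"gripper": -1, "tx": 0, "ty": -0.2, "tz": -0.4, "twist": 0}, {"gripper": -1, "tx": 0, "ty": -0.2, "tz": -0.4, "twist": 0}, {"gripper": -1, "tx": 0, "ty": -0.2, "tz": -0.4, "twist": 0}]}}

```text
clock: 23.23
tcp_pos: [0.5563, -0.0495, 0.144]
orientation: [0.7, 0.714, -0.0, -0.001]
ft_force: [0.4, 0.3, -0.4]
finger_gap: 0.0
finger_force: 0.0
```

>>> {"op": "jog_arm", "data": {"commands": [{"gripper": -1, "tx": 0, "ty": 0, "tz": 0, "twist": 0}, {"gripper": -1, "tx": 0, "ty": 0, "tz": 0, "twist": 0}]}}

```text
clock: 23.4
tcp_pos: [0.5572, -0.0501, 0.1447]
orientation: [0.7, 0.714, 0.0, 0.0]
ft_force: [-0.1, 0.4, -0.2]
finger_gap: 0.003
finger_force: 0.0
```

```bash
python3 lift.py | grep -v side; python3 - <<'E'
from h import *
for f in("top0","topL"):
    c=dict(np.load(f+".npz")); q=cloud(c)[c["depth"]>0]
    X=q[:,0]+(q[:,1]-.206)*np.sin(np.radians(1.2))-.5855; Z=q[:,2]-.1025; A=.866*X+.5*Z; B=-.5*X+.866*Z; Y=q[:,1]-.206
    m=(Y>.078)&(Y<.14)&(A>-.0)&(A<.05)&(B>-.02)&(B<.12)
    print(f); H,_,_=np.histogram2d(Y[m],B[m],[np.arange(.078,.142,.008),np.arange(-.02,.12,.005)]); print(H.T[::-1].astype(int))
E
```

```text
23.4 [ 0.5572 -0.0501  0.1447]
top0 lip B p50/95 [0.0026 0.0106] bar98 0.0715 boardtop 0 board slope 0 grip z [0.1667 0.1739]
topnow lip B p50/95 [0.0443 0.0516] bar98 0.1099 boardtop 0.1846 board slope -0.072 grip z None
top0
[[ 0  0  0  0  0  0  0]
 [ 0  0  0  0  0  0  0]
 [ 0  0  0  0  0  0  0]
 [ 0  0  0  0  0  0  0]
 [ 0  0  0  0  0  0  0]
 [ 0  0  0  0  0  0  0]
 [ 0  0  0  0  0  0  0]
 [ 0  0  0  0  0  0  0]
 [ 0  0  0  0  0  0  0]
 [ 0  0  0  0  0  0  0]
 [ 0  0  0  0  0  0  0]
 [ 0  0  0  0  0  0  0]
 [ 0  0  0  3  0  0  0]
 [ 0  0  1  1  2  5  2]
 [ 0  0  2  8 11  7  3]
 [ 0  0  0  2  2  1  2]
 [ 0  0  0  0  0  0  0]
 [ 0  0  0  0  0  0  0]
 [ 0  0  0  0  0  0  0]
 [ 0  0  0  0  0  0  0]
 [ 1  0  0  0  0  0  0]
 [ 2  3  1  0  0  0  0]
 [15 13  3  4  0  0  0]
 [ 9 13 16  3  0  0  0]
 [ 3  2  0  0  0  0  0]
 [ 0  0  0  0  0  0  0]
 [ 0  0  0  0  0  0  0]]
topL
[[ 0  0  0  0  0  0  0]
 [ 0  0  0  0  0  0  0]
 [ 0  0  0  0  0  0  0]
 [ 0  0  0  0  0  0  0]
 [ 0  0  0  0  0  0  0]
 [ 0  0  0  0  0  0  0]
 [ 0  0  0  0  0  0  0]
 [ 0  0  0  0  0  0  0]
 [ 0  0  0  0  0  0  0]
 [ 0  0  0  0  0  0  0]
 [ 0  0  0  0  0  0  0]
 [ 0  0  0  0  0  0  0]
 [ 1  1  0  0  0  0  0]
 [ 4  2  3  4  5  6  3]
 [14 16 14  9 10  6  4]
 [ 1 10  8  5  1  0  0]
 [ 2  1  0  1  0  0  0]
 [ 0  0  0  0  0  0  0]
 [ 0  0  0  0  0  0  0]
 [ 0  0  0  0  0  0  0]
 [ 0  0  0  0  0  0  0]
 [ 0  0  0  0  0  0  0]
 [ 0  0  0  0  0  0  0]
 [ 0  0  0  0  0  0  0]
 [ 0  0  0  0  0  0  0]
 [ 0  0  0  0  0  0  0]
 [ 0  0  0  0  0  0  0]]
```

Rise since the start is about 42 mm. The pointer was about 44 mm below the index finger at first, so the count has to be checked before another stroke. I move the arm clear and measure the pointer against the finger.

>>> {"op": "jog_arm", "data": {"commands": [{"gripper": -1, "tx": 0, "ty": 0, "tz": -0.9, "twist": 0}, {"gripper": -1, "tx": 0, "ty": 0, "tz": -0.9, "twist": 0}, {"gripper": -1, "tx": -0.9, "ty": -0.7, "tz": -0.5, "twist": 0}, {"gripper": -1, "tx": -0.9, "ty": -0.7, "tz": 0, "twist": 0}, {"gripper": -1, "tx": -0.9, "ty": -0.7, "tz": 0, "twist": 0}]}}

```text
clock: 23.92
tcp_pos: [0.4961, -0.1331, 0.2146]
orientation: [0.699, 0.715, 0.0, 0.001]
ft_force: [0.0, -0.6, 0.2]
finger_gap: -0.0
finger_force: 0.0
```

>>> {"op": "jog_arm", "data": {"commands": [{"gripper": -1, "tx": -0.9, "ty": -0.7, "tz": 0, "twist": 0}, {"gripper": -1, "tx": -0.9, "ty": -0.7, "tz": 0, "twist": 0}, {"gripper": -1, "tx": -0.9, "ty": -0.7, "tz": 0, "twist": 0}, {"gripper": -1, "tx": -0.9, "ty": -0.7, "tz": 0, "twist": 0}, {"gripper": -1, "tx": -0.9, "ty": -0.7, "tz": 0, "twist": 0}]}}

```text
clock: 24.33
tcp_pos: [0.3921, -0.2702, 0.2129]
orientation: [0.7, 0.714, 0.0, -0.001]
ft_force: [0.1, 0.1, -0.2]
finger_gap: 0.001
finger_force: 0.0
```

```bash
python3 lift.py; python3 - <<'E'
from h import *
for f in("top0","topL","side0","sideL"):
    c=dict(np.load(f+".npz")); ok=c["depth"]>0; q=cloud(c)[ok]; im=c["image"][ok].astype(int)
    gray=(im.max(1)-im.min(1)<45)
    X=q[:,0]+(q[:,1]-.206)*np.sin(np.radians(1.2))-.5855; Z=q[:,2]-.1025; A=.866*X+.5*Z; B=-.5*X+.866*Z; Y=q[:,1]-.206
    m=gray&(Y>.084)&(Y<.14)&(A>0)&(A<.05)&(B>-.03)&(B<.12)
    print(f); 
    for r in sorted(zip((Y[m]*1000).round(),(A[m]*1000).round(),(B[m]*1000).round())): print("%d,%d,%d"%r,end='  ')
    print()
E
```

```text
24.3333 [ 0.3921 -0.2702  0.2129]
side0 lip B p50/95 [0.005  0.0112] bar98 0.0689 boardtop 0 board slope 0 grip z [0.167  0.1729]
sidenow lip B p50/95 [0.0464 0.0519] bar98 0.1074 boardtop 0.1566 board slope -0.093 grip z [0.1667 0.1739]
top0 lip B p50/95 [0.0026 0.0106] bar98 0.0715 boardtop 0 board slope 0 grip z [0.1667 0.1739]
topnow lip B p50/95 [0.0432 0.051 ] bar98 0.111 boardtop 0.1838 board slope -0.072 grip z [0.1669 0.1736]
top0
92,28,2  93,24,-1  93,31,0  94,11,1  94,17,0  94,20,-1  94,27,8  95,13,-4  96,27,-1  96,30,-2  96,34,-1  97,20,-3  98,10,-3  98,13,-2  98,16,-3  99,24,1  99,34,-2  100,17,-1  100,20,-2  100,26,-4  100,29,-5  101,10,-1  101,14,-1  101,14,46  101,32,3  102,6,45  102,9,43  102,16,42  102,22,5  102,28,1  103,2,41  103,9,52  103,11,1  103,14,1  103,18,2  103,23,-2  103,33,-5  104,14,48  105,9,42  106,3,43  107,3,52  107,13,35  108,7,45  108,15,42  109,3,44  109,8,41  109,11,39  109,15,51  111,1,47  111,9,43  112,3,44  112,6,43  112,14,38  114,1,47  114,16,43  115,3,44  115,6,43  115,12,42  116,7,38  118,6,44  118,9,42  118,12,42  118,15,41  119,2,41  12
[... 790 characters left out ...]
 115,9,42  115,15,40  116,2,42  116,11,47  117,1,48  117,14,46  117,16,44  118,3,45  118,6,43  120,4,47  120,14,46  120,16,45  121,6,44  121,10,44  121,15,50  123,10,45  124,3,43  124,15,41  124,15,51  125,5,39  126,2,49  127,3,44  127,6,43  127,15,42  129,7,38  129,10,46  131,11,40  
side0
88,28,-1  92,15,0  93,21,1  94,5,-1  94,24,-3  94,30,-1  97,16,1  98,7,1  98,8,44  98,22,1  99,10,-3  99,25,-2  102,12,-1  103,1,39  103,3,43  106,9,43  106,12,40  106,30,-5  110,4,43  111,7,46  113,0,43  113,10,42  117,11,43  119,2,43  120,10,48  122,7,43  125,3,43  125,12,42  
sideL
87,23,42  90,19,42  91,28,41  92,16,37  92,31,45  94,24,41  97,20,41  100,26,41  103,16,40  114,12,46  123,13,44  132,8,40
```

```bash
python3 - <<'E'
from h import *
for f,lo,hi,b0,b1 in(("top0",-.008,.006,.012,.08),("topL",.009,.028,.06,.165),("side0",-.008,.006,.012,.08),("sideL",.009,.028,.06,.165)):
    c=dict(np.load(f+".npz")); q=cloud(c)[c["depth"]>0]
    X=q[:,0]+(q[:,1]-.206)*np.sin(np.radians(1.2))-.5855; Z=q[:,2]-.1025; A=.866*X+.5*Z; B=-.5*X+.866*Z; Y=q[:,1]-.206
    m=(A>lo)&(A<hi)&(B>b0)&(B<b1)&(abs(Y)<.075)&((abs(abs(Y)-.05)<.014)|("L" in f))
    M=np.c_[B,Y,np.ones_like(B)]
    for _ in range(8):
        k=np.linalg.lstsq(M[m],A[m],rcond=None)[0]; r=A-M@k; m=m&(abs(r)<max(.002,2*r[m].std()))
    print(f,m.sum(),'slope B,Y,c',k.round(4),'rms',r[m].std().round(4))
    if "L" in f:
        w=(abs(r)<.003)&(B>b0)&(B<b1)&(abs(Y)<.1); print('  Y ext',np.percentile(Y[w],[1,99]).round(4))
E
```

```text
top0 119 slope B,Y,c [0.0059 0.0117 0.0013] rms 0.0008
topL 680 slope B,Y,c [-0.0587  0.0102  0.0255] rms 0.0009
  Y ext [-0.0715  0.0753]
side0 45 slope B,Y,c [-0.0105  0.0049 -0.0016] rms 0.0009
sideL 165 slope B,Y,c [-0.0553  0.0115  0.022 ] rms 0.0007
  Y ext [-0.0775  0.0731]
```

Board against posts: tilt 0.045–0.065 rad, foot about 5 mm out, centred within 2 mm. That is inside the limits but tight, so I use the spare time for one gentle low push with the gripper turned 90° (slim side to the board).

>>> {"op": "jog_arm", "data": {"commands": [{"gripper": -1, "tx": 0.9, "ty": 1, "tz": 0, "twist": 0}, {"gripper": -1, "tx": 0.9, "ty": 1, "tz": 0, "twist": 0}, {"gripper": -1, "tx": 0.9, "ty": 1, "tz": 0, "twist": 0}, {"gripper": -1, "tx": 0.9, "ty": 1, "tz": 0, "twist": 0}, {"gripper": -1, "tx": 0.9, "ty": 1, "tz": 0, "twist": 0}]}}

```text
clock: 24.85
tcp_pos: [0.5419, -0.129, 0.2129]
orientation: [0.7, 0.714, -0.0, -0.001]
ft_force: [0.9, -1.4, -0.1]
finger_gap: -0.0
finger_force: 0.0
```

>>> {"op": "jog_arm", "data": {"commands": [{"gripper": -1, "tx": 0.9, "ty": 1, "tz": 0, "twist": 0}, {"gripper": -1, "tx": 0.9, "ty": 1, "tz": 0, "twist": 0}, {"gripper": -1, "tx": 0.9, "ty": 1, "tz": 0, "twist": 0}, {"gripper": -1, "tx": 0.9, "ty": 1, "tz": 0, "twist": 0}, {"gripper": -1, "tx": 1, "ty": 0.2, "tz": 0, "twist": 0}]}}

```text
clock: 25.27
tcp_pos: [0.6672, 0.0116, 0.2115]
orientation: [0.7, 0.714, 0.0, -0.0]
ft_force: [-0.6, -1.0, 0.3]
finger_gap: 0.001
finger_force: 0.0
```

>>> {"op": "jog_arm", "data": {"commands": [{"gripper": -1, "tx": 1, "ty": 0.1, "tz": 0, "twist": 0}, {"gripper": -1, "tx": 1, "ty": 0, "tz": 0, "twist": 0}, {"gripper": -1, "tx": 1, "ty": 0, "tz": 0, "twist": 0}, {"gripper": -1, "tx": 1, "ty": 0, "tz": 0, "twist": 0}, {"gripper": -1, "tx": 1, "ty": 0, "tz": 0, "twist": 0}]}}

```text
clock: 25.68
tcp_pos: [0.6632, 0.1618, 0.2122]
orientation: [0.7, 0.714, -0.001, -0.001]
ft_force: [0.7, -0.6, 0.5]
finger_gap: -0.002
finger_force: 0.0
```

>>> {"op": "jog_arm", "data": {"commands": [{"gripper": -1, "tx": 0.8, "ty": 0, "tz": 0, "twist": 0.077}, {"gripper": -1, "tx": 0, "ty": 0, "tz": 0, "twist": 0.077}, {"gripper": -1, "tx": 0, "ty": 0, "tz": 0, "twist": 0.077}, {"gripper": -1, "tx": 0, "ty": 0, "tz": 0, "twist": 0.077}, {"gripper": -1, "tx": 0, "ty": 0, "tz": 0, "twist": 0.077}]}}

```text
clock: 26.1
tcp_pos: [0.6627, 0.1848, 0.2121]
orientation: [0.882, 0.471, -0.001, -0.001]
ft_force: [-0.2, 0.3, 0.1]
finger_gap: -0.001
finger_force: 0.0
```

>>> {"op": "jog_arm", "data": {"commands": [{"gripper": -1, "tx": 0, "ty": 0, "tz": 0, "twist": 0.077}, {"gripper": -1, "tx": 0, "ty": 0, "tz": 0, "twist": 0.077}, {"gripper": -1, "tx": 0, "ty": 0, "tz": 0, "twist": 0.077}, {"gripper": -1, "tx": 0, "ty": 0, "tz": 0, "twist": 0.077}, {"gripper": -1, "tx": 0, "ty": 0, "tz": 0, "twist": 0.077}]}}

```text
clock: 26.52
tcp_pos: [0.6628, 0.1843, 0.2122]
orientation: [0.982, 0.187, -0.001, -0.0]
ft_force: [-0.1, -0.5, -1.2]
finger_gap: -0.001
finger_force: 0.0
```

>>> {"op": "jog_arm", "data": {"commands": [{"gripper": -1, "tx": 0, "ty": 0, "tz": 0, "twist": 0.077}, {"gripper": -1, "tx": 0, "ty": 0, "tz": 0, "twist": 0.077}, {"gripper": -1, "tx": 0, "ty": 0, "tz": 0, "twist": 0.077}, {"gripper": -1, "tx": 0, "ty": 0, "tz": 0, "twist": 0}]}}

```text
clock: 26.85
tcp_pos: [0.6628, 0.1842, 0.2123]
orientation: [1.0, 0.009, -0.001, -0.0]
ft_force: [0.6, 0.3, -0.1]
finger_gap: 0.002
finger_force: 0.0
```

>>> {"op": "jog_arm", "data": {"commands": [{"gripper": -1, "tx": 0, "ty": -0.67, "tz": 0.6, "twist": 0}, {"gripper": -1, "tx": 0, "ty": 0, "tz": 0.9, "twist": 0}, {"gripper": -1, "tx": 0, "ty": 0, "tz": 0.8, "twist": 0}, {"gripper": -1, "tx": 0, "ty": 0, "tz": 0, "twist": 0}, {"gripper": -1, "tx": 0, "ty": 0, "tz": 0, "twist": 0}]}}

```text
clock: 27.27
tcp_pos: [0.661, 0.2035, 0.142]
orientation: [1.0, 0.011, -0.003, 0.0]
ft_force: [0.6, 0.1, 0.3]
finger_gap: -0.002
finger_force: 0.0
```

>>> {"op": "jog_arm", "data": {"commands": [{"gripper": -1, "tx": -0.8, "ty": 0, "tz": 0, "twist": 0}, {"gripper": -1, "tx": -0.8, "ty": 0, "tz": 0, "twist": 0}, {"gripper": -1, "tx": -0.6, "ty": 0, "tz": 0, "twist": 0}, {"gripper": -1, "tx": 0, "ty": 0, "tz": 0, "twist": 0}, {"gripper": -1, "tx": 0, "ty": 0, "tz": 0, "twist": 0}]}}

```text
clock: 27.68
tcp_pos: [0.5984, 0.2024, 0.1476]
orientation: [1.0, 0.01, 0.002, -0.0]
ft_force: [-0.0, -0.6, 0.7]
finger_gap: 0.001
finger_force: 0.0
```

>>> {"op": "jog_arm", "data": {"commands": [{"gripper": -1, "tx": -0.1, "ty": 0, "tz": 0, "twist": 0}, {"gripper": -1, "tx": -0.1, "ty": 0, "tz": 0, "twist": 0}, {"gripper": -1, "tx": -0.07, "ty": 0, "tz": 0, "twist": 0}, {"gripper": -1, "tx": 0, "ty": 0, "tz": 0, "twist": 0}]}}

```text
clock: 28.02
tcp_pos: [0.5893, 0.2017, 0.1452]
orientation: [1.0, 0.009, 0.0, -0.0]
ft_force: [0.4, 0.3, 0.0]
finger_gap: -0.002
finger_force: 0.0
```

>>> {"op": "jog_arm", "data": {"commands": [{"gripper": -1, "tx": -0.1, "ty": 0, "tz": 0, "twist": 0}, {"gripper": -1, "tx": -0.1, "ty": 0, "tz": 0, "twist": 0}, {"gripper": -1, "tx": -0.1, "ty": 0, "tz": 0, "twist": 0}, {"gripper": -1, "tx": 0, "ty": 0, "tz": 0, "twist": 0}]}}

```text
clock: 28.35
tcp_pos: [0.5793, 0.2016, 0.1449]
orientation: [1.0, 0.009, -0.0, 0.0]
ft_force: [-0.5, -0.4, 0.4]
finger_gap: 0.003
finger_force: 0.0
```

>>> {"op": "jog_arm", "data": {"commands": [{"gripper": -1, "tx": -0.06, "ty": 0, "tz": 0, "twist": 0}, {"gripper": -1, "tx": -0.06, "ty": 0, "tz": 0, "twist": 0}, {"gripper": -1, "tx": 0, "ty": 0, "tz": 0, "twist": 0}]}}

```text
clock: 28.6
tcp_pos: [0.5761, 0.2016, 0.1451]
orientation: [1.0, 0.009, -0.0, 0.0]
ft_force: [0.3, 0.6, -0.2]
finger_gap: 0.0
finger_force: 0.0
```

>>> {"op": "jog_arm", "data": {"commands": [{"gripper": -1, "tx": -0.06, "ty": 0, "tz": 0, "twist": 0}, {"gripper": -1, "tx": -0.06, "ty": 0, "tz": 0, "twist": 0}, {"gripper": -1, "tx": 0, "ty": 0, "tz": 0, "twist": 0}]}}

```text
clock: 28.85
tcp_pos: [0.5725, 0.2015, 0.1451]
orientation: [1.0, 0.009, -0.0, -0.0]
ft_force: [-0.4, 0.5, -1.1]
finger_gap: 0.001
finger_force: 0.0
```

>>> {"op": "jog_arm", "data": {"commands": [{"gripper": -1, "tx": -0.07, "ty": 0, "tz": 0, "twist": 0}, {"gripper": -1, "tx": 0, "ty": 0, "tz": 0, "twist": 0}]}}

```text
clock: 29.02
tcp_pos: [0.5709, 0.2014, 0.1452]
orientation: [1.0, 0.009, 0.0, 0.0]
ft_force: [1.3, -0.9, -0.1]
finger_gap: 0.002
finger_force: 0.2
```

>>> {"op": "jog_arm", "data": {"commands": [{"gripper": -1, "tx": -0.07, "ty": 0, "tz": 0, "twist": 0}, {"gripper": -1, "tx": 0, "ty": 0, "tz": 0, "twist": 0}]}}

```text
clock: 29.18
tcp_pos: [0.569, 0.2014, 0.1454]
orientation: [1.0, 0.009, 0.001, -0.0]
ft_force: [2.2, -0.2, 0.4]
finger_gap: 0.001
finger_force: 0.7
```

>>> {"op": "jog_arm", "data": {"commands": [{"gripper": -1, "tx": -0.07, "ty": 0, "tz": 0, "twist": 0}, {"gripper": -1, "tx": 0, "ty": 0, "tz": 0, "twist": 0}]}}

```text
clock: 29.35
tcp_pos: [0.5683, 0.2014, 0.1458]
orientation: [1.0, 0.009, 0.002, -0.0]
ft_force: [5.4, 0.3, -1.3]
finger_gap: 0.0
finger_force: 1.9
```

>>> {"op": "jog_arm", "data": {"commands": [{"gripper": -1, "tx": -0.07, "ty": 0, "tz": 0, "twist": 0}, {"gripper": -1, "tx": 0, "ty": 0, "tz": 0, "twist": 0}]}}

```text
clock: 29.52
tcp_pos: [0.5679, 0.2014, 0.1465]
orientation: [1.0, 0.009, 0.004, -0.0]
ft_force: [8.5, 0.3, -1.1]
finger_gap: -0.003
finger_force: 3.2
```

>>> {"op": "jog_arm", "data": {"commands": [{"gripper": -1, "tx": 0.3, "ty": 0, "tz": 0, "twist": 0}, {"gripper": -1, "tx": 0.8, "ty": 0, "tz": 0, "twist": 0}, {"gripper": -1, "tx": 1, "ty": 0, "tz": -0.3, "twist": 0}, {"gripper": -1, "tx": 1, "ty": 0, "tz": -1, "twist": 0}, {"gripper": -1, "tx": 0.3, "ty": 0, "tz": -1, "twist": 0}]}}

```text
clock: 29.93
tcp_pos: [0.6665, 0.2023, 0.2105]
orientation: [1.0, 0.009, -0.003, 0.001]
ft_force: [-0.2, -0.7, -0.3]
finger_gap: -0.0
finger_force: 0.0
```

>>> {"op": "jog_arm", "data": {"commands": [{"gripper": -1, "tx": 0, "ty": 1, "tz": 0, "twist": 0}, {"gripper": -1, "tx": 0, "ty": 1, "tz": 0, "twist": 0}, {"gripper": -1, "tx": 0, "ty": 1, "tz": 0, "twist": 0}, {"gripper": -1, "tx": 0, "ty": 1, "tz": 0, "twist": 0}, {"gripper": -1, "tx": 0, "ty": 1, "tz": 0, "twist": 0}]}}

```text
clock: 30.35
tcp_pos: [0.6676, 0.0523, 0.2128]
orientation: [1.0, 0.009, -0.002, -0.0]
ft_force: [0.2, -0.4, -0.6]
finger_gap: -0.001
finger_force: 0.0
```

>>> {"op": "jog_arm", "data": {"commands": [{"gripper": -1, "tx": 0, "ty": 1, "tz": -0.3, "twist": 0}, {"gripper": -1, "tx": 0, "ty": 1, "tz": 0, "twist": 0}, {"gripper": -1, "tx": 0, "ty": 1, "tz": 0, "twist": 0}, {"gripper": -1, "tx": 0, "ty": 1, "tz": 0, "twist": 0}, {"gripper": -1, "tx": 0, "ty": 0, "tz": 0, "twist": 0}]}}

```text
clock: 30.77
tcp_pos: [0.6699, -0.0728, 0.2217]
orientation: [1.0, 0.006, -0.002, 0.001]
ft_force: [-0.7, 0.8, -0.5]
finger_gap: 0.0
finger_force: 0.0
```

```bash
python3 lift.py; python3 - <<'E'
from h import *
for f,lo,hi,b0,b1 in(("topL",.009,.028,.06,.165),("sideL",.009,.028,.06,.165)):
    c=dict(np.load(f+".npz")); q=cloud(c)[c["depth"]>0]
    X=q[:,0]+(q[:,1]-.206)*np.sin(np.radians(1.2))-.5855; Z=q[:,2]-.1025; A=.866*X+.5*Z; B=-.5*X+.866*Z; Y=q[:,1]-.206
    m=(A>lo)&(A<hi)&(B>b0)&(B<b1)&(abs(Y)<.075); M=np.c_[B,Y,np.ones_like(B)]
    if m.sum()<50: print(f,m.sum()); continue
    for _ in range(8):
        k=np.linalg.lstsq(M[m],A[m],rcond=None)[0]; r=A-M@k; m=m&(abs(r)<max(.002,2*r[m].std()))
    w=(abs(r)<.003)&(B>b0)&(B<b1)&(abs(Y)<.1)
    print(f,m.sum(),'slope B,Y,c',k.round(4),'rms',r[m].std().round(4),'front at foot',(k[2]+.042*k[0]).round(4),'Y',np.percentile(Y[w],[1,99]).round(4))
E
```

```text
30.7667 [ 0.6699 -0.0728  0.2217]
side0 lip B p50/95 [0.005  0.0112] bar98 0.0689 boardtop 0 board slope 0 grip z [0.167  0.1729]
sidenow lip B p50/95 [0.0471 0.0514] bar98 0.1089 boardtop 0.1833 board slope -0.048 grip z [0.1686 0.1738]
top0 lip B p50/95 [0.0026 0.0106] bar98 0.0715 boardtop 0 board slope 0 grip z [0.1667 0.1739]
topnow lip B p50/95 [0.0436 0.052 ] bar98 0.1099 boardtop 0.1838 board slope -0.04 grip z None
topL 607 slope B,Y,c [-0.0011  0.0102  0.0183] rms 0.0009 front at foot 0.0183 Y [-0.0718  0.0756]
sideL 195 slope B,Y,c [-0.0006  0.0105  0.0151] rms 0.0007 front at foot 0.015 Y [-0.0758  0.0734]
```

The board is now flat (slope 0.00, foot against the backrest, centred), the lever is up, the lift is unchanged, and the pointer is within about 3 mm of the index finger. The arm is clear.

```bash
python3 -c "
from rig import finish_job
print(finish_job())"
```

```text
the job is handed in; nothing more can be done
None
```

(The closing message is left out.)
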